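# Fit the grating disc on the bench grater's keyed spindle and swing the lid over it

### The job

Get the bench grating machine ready for use: set the loose grating disc on the drive spindle in the machine's open bowl and turn it under light pressure, never forcing it, until the tab in its hub drops into the keyway and the disc is fully home. Then swing the lid fully closed over the bowl and let go of everything. Do not knock over or push away the spice shaker, the two ring cutters or the dessert cup.

Things in the scene. Friction and masses are not known exactly. Their poses are not given: they have to be found in the camera images.
- machine: Bench grating machine, fixed: steel box 222 x 222 mm with an open round aluminium bowl on top (outer radius 86, inner radius 80, rim 124 above the table) and the upright drive spindle in the middle of the bowl. Origin: on the table, straight below the spindle axis; z up, -x is its front (switch panel).
- seat (a point): Centre of the flat top of the seat collar (radius 26) at the foot of the spindle, 82 mm above the table; axes as the machine's. The disc's origin comes here when it is fully home.
- step (a point): Centre of the top face of the spindle's keyed step (radius 15), 92 mm above the table, 10 above the seat; axes as the machine's. One straight keyway, 10.4 mm wide, 7 deep, open at the top, runs down the step. The spindle is braked. Its keyway looks along the machine's -x, or up to 1.4 rad to either side of that; which way exactly is not reported: look, or find it by turning the disc.
- nose (a point): Tip of the spindle's guide nose, on the axis, 112 mm above the table, 20 above the step: radius 7 for the lower 14 mm, then a cone to radius 3 at the tip.
- disc: Loose steel grating disc, radius 72, 4 mm thick, 0.17 to 0.29 kg, lying flat on the table, with a round grey hub standing in its middle. Origin: centre of the underside; z up through the hub. Pressed on the machine with more than 40 N it gets damaged.
- hub_top (a point): Centre of the hub's top, 46 mm above the disc's underside. Hub radius 22; its top 14 mm are the place to grip, from any direction round. It is closed on top and open below: a bore of radius 9 (11 to 32 mm above the underside) goes over the guide nose, a wider one of radius 17 (0 to 11 mm) over the keyed step. A small rib on top marks the side of the tab.
- tab (a point): The hub's one inside tab, at its lower end on the disc's own -x side (this point 12.5 mm from the axis): 8 mm wide, 6 high, reaching inward to 9.5 mm from the axis. Not over the keyway, it stands on the step and the disc is 10 mm above its seat; over the keyway (within about 0.1 rad) the disc sinks the 10 mm to the seat.
- feed_tube (a point): Centre of the top of the lid's upright feed tube, 201 mm above the table: round, grey, radius 26 (rim 28), 59 mm tall above the lid plate, 140 mm from the pivot axis; good for pushing from the side or gripping from above.
- lid_pivot (a point): On the lid's upright pivot axis, at the machine's rear right corner, at the height of the lid's underside, 132 mm above the table; axes as the machine's.
- lid (a joint): Swing of the lid about its upright pivot, rad: 0 = closed over the bowl (stop), about 2 = swung out to the robot's right of the machine (anticlockwise from above opens). Round plate, radius 86, 132 to 142 mm above the table; stays where it is left (0.25 N m of friction). It passes 4 mm over the hub of a disc that is home and strikes the hub of one that is not.
- shaker: Spice shaker, radius 22, 105 mm tall, standing behind and to the left of the machine: a bystander. Origin: centre of its underside.
- cutter_l: Steel ring cutter, diameter 70, 34 mm tall: a bystander. Origin: centre of its underside.
- cutter_s: Steel ring cutter, diameter 52, 34 mm tall: a bystander. Origin: centre of its underside.
- cup: Dessert cup, diameter 72, 71 mm tall: a bystander. Origin: centre of its underside.

How it is judged:
By the outcome, as a careful person would: the job done as asked, in the order asked, and still so for the second after the job is handed in, with the robot touching nothing.
It also fails if it takes over 72 s, if anything falls off the work surface, if the arm or the gripper's body presses on something with over 40 N, if the wrist force passes 120 N, or if a joint passes its speed limit or range.

### The arm

A 6-joint arm with a two-finger parallel gripper is mounted at the origin on a cart in front of the work surface, level with it; the furniture and walls round the work are solid. World frame = base frame: x ahead of the robot, y to its left, z up, the work surface at z = 0. Lengths are in m, angles in degrees, forces in N, time in s.
With the tool pointing down it reaches from about 0.375 to 0.9 m from the base axis. Payload 3.1 kg.
Tool frame: the origin (TCP) lies between the finger pads; the fingertips stand 22 mm ahead of it and the grasp point (between the pads) lies 3 mm ahead of it (robot.finger_overhang is the distance from the TCP to the fingertips, in m); z points along the fingers, x is the direction in which the jaws open and shut, and the axes are right-handed (so a half turn about z gives the same grasp; the last joint's range is limited). The gripper opens to 85 mm and grips with 20 to 120 N. Pads are 22 mm wide; open, the fingers measure 114 mm over their backs; the gripper's body (76 mm by 85 mm) begins 54 mm behind the grasp point. The pads swing forward as they close: fully open they stand 13 mm farther back than shut.
Start: joints at [55.147, 30.224, 82.088, -0, 67.689, -10.227], TCP at [0.26, 0.568, 0.222] pointing down, gripper open.
Joint ranges: [-176.69, 176.69], [-43.24, 126.21], [12.49, 139.97], [-82, 262], [0, 151.66], [-163.58, 163.58]. Speed limits (degrees/s): [159.86, 159.86, 180, 180, 180, 180].

### API

Orientations are given as a 3x3 rotation matrix whose columns are the frame's x, y, z axes.
In Python, from workcell import monitor, snapshot, camera_model, ticket, spot_in, outline_of, tip_of, robot gives the robot as it stands. The module is installed in compiled form; this text tells all that it offers.
- The arm moves only by the tool jog_arm, never from a script. Its argument "steps" is a list of rows, each an object of numbers: "tx", "ty", "tz": the shift along the tool's x, y, z in m; "twist": the turn about the tool's z in rad; "jaw": the finger opening in m, from 0 to 0.0854. A call has 1 to 12 rows; each row shifts and turns the commanded pose from where the row before left it, along the tool's axes as they then stand; what a row does not reach is not made up. A row lasts 1/10 s, in which the tool goes at most 50 mm and 8.59 degrees, less where a joint would pass 70% of its speed; a pose out of reach is approached as far as the arm can. A call with a gripper value outside its range is refused whole. The fingers move at their own pace and stop on an object; "force" is the grip in N (left out, the last holds). Time passes only in rows, so rows that do not move let the fingers close. It gives the time, the measured TCP pose, the force and the opening at its end, in the units of the state.
- monitor.read_state(): the state, without advancing time (a new reading comes with each control period).
- snapshot(name): name is "scene" or "top" or "wrist"; returns the picture (384x512x3 uint8, red, green, blue); there is no depth.
- camera_model(name): a dict with "camera_matrix" (3x3 intrinsics, pixels), "k1" (the pictures are not rectified: a ray, as slopes to the right and down, at radius r is drawn at 1 + k1 r^2 times it, then the intrinsics apply), "rvec" (rotation vector, rad) and "tvec" (3), from world to camera coordinates, as OpenCV has them. Camera axes: x right, y down, z forward; pixel columns grow to the right and rows downward; lengths in m; the calibration is good to about 2 mm. A picture is of the moment at which its call begins: read the wrist's pose just before it. camera_model takes no time and is no camera call; for the wrist camera it gives the pose at the moment of the call.
- ticket.sign_off(): hands the job in, once; it reports no verdict.
Trained networks look in the newest picture that a camera, given by its name, has taken for a name from the list of things; names that differ only in an ending like _2 or _b are one class to them, and where a whole thing is asked for, a point or a joint stands for the part that bears it (a point fixed in the world has none). Each returns a list of dicts, best first, with "score" (0 to 1); they miss things now and then, are a little off and sometimes report something else, mostly with a low value. They report only what shows in the picture. A call takes as long as a camera call.
- spot_in(camera, name): "box" ([centre column, centre row, width, height] in pixels, round what is visible of it).
- outline_of(camera, name): "region" (384x512 bool, what is visible of it) and "box" ([centre column, centre row, width, height] in pixels, round what is visible of it).
- tip_of(camera, name): "uv" ([column, row] in pixels: a listed point, or the origin of a listed thing).
The state is a dict: "time_s": time; "joint_positions": joint angles; "joint_velocities": joint speeds; "joint_torque": joint torques, N m; "eef_pos": TCP position; "orientation": TCP orientation; "ft_force": force on the tool from outside, world axes, zero at the start; "moment": the same for the moment, N m; "width": finger opening in m.
Only numpy, scipy, OpenCV 4.12 (cv2) and the standard library are available. Lean on these libraries where they do the work, as an engineer would, in place of code of your own. Each camera call takes 0.05 s, during which the arm holds its last target.

## Working session

There is one attempt and no reset: what is moved stays moved. The work goes in short steps, Python scripts to look and compute and a tool call to move; the robot and the scene stay as the last step left them, time stands still between calls to the robot, and variables do not carry over. Pictures are saved under pics/ and viewed, and the job is handed in when it is done.

Besides the shell and the picture viewer there is one more tool, called after "Request:" as name([rows], argument=value, ...), one row to a line, values as JSON. jog_arm: Moves the arm, as the interface text tells. Its arguments: {"type":"object","properties":{"steps":{"type":"array"},"force":{"type":"number"}},"required":["steps"]}

```bash
mkdir -p pics; cat > h.py <<'E'
import numpy as np, cv2
from workcell import monitor, snapshot, camera_model, ticket, spot_in, outline_of, tip_of, robot
def st(): return monitor.read_state()
def cam(n):
    m=camera_model(n); R=cv2.Rodrigues(np.array(m["rvec"],float))[0]; return np.array(m["camera_matrix"],float),float(m["k1"]),R,np.array(m["tvec"],float).ravel()
def ray(n,uv,c=None):
    K,k,R,t=c or cam(n)
    d=np.array([(uv[0]-K[0,2])/K[0,0],(uv[1]-K[1,2])/K[1,1]]); s=d.copy()
    for _ in range(30): s=d/(1+k*(s@s))
    return -R.T@t, R.T@np.array([s[0],s[1],1])
def atz(n,uv,z,c=None):
    o,d=ray(n,uv,c); return o+d*(z-o[2])/d[2]
def proj(n,P,c=None):
    K,k,R,t=c or cam(n); p=R@np.asarray(P,float)+t; s=p[:2]/p[2]; s=s*(1+k*(s@s)); return np.array([K[0,0]*s[0]+K[0,2],K[1,1]*s[1]+K[1,2]])
def tri(a,ua,b,ub):
    o,d=ray(a,ua);p,e=ray(b,ub);d/=np.linalg.norm(d);e/=np.linalg.norm(e)
    A=np.stack([d,-e],1);x=np.linalg.lstsq(A,p-o,rcond=None)[0];u,v=o+d*x[0],p+e*x[1];return (u+v)/2,np.linalg.norm(u-v)
def save(im,n): cv2.imwrite('pics/'+n,cv2.cvtColor(im,cv2.COLOR_RGB2BGR))
E
python3 - <<'E'
from h import *
np.set_printoptions(precision=4,suppress=True)
for n in("scene","top","wrist"): save(snapshot(n),n+'0.png'); c=cam(n); print(n,-c[2].T@c[3],c[0][0,0],c[1])
z=dict(nose=.112,hub_top=.046,disc=0,tab=.003,feed_tube=.201,shaker=0,cutter_l=0,cutter_s=0,cup=0,step=.092,seat=.082,lid_pivot=.132,machine=0)
for n in z:
  for c in("top","scene"):
    r=tip_of(c,n)
    for q in r[:2]: print(n,c,np.round(q["uv"],1),round(q["score"],2),atz(c,q["uv"],z[n]))
s=st();print(s["time_s"],s["eef_pos"],s["orientation"],s["width"],s["ft_force"]); print([a for a in dir(robot) if a[0]!='_'])
E
```

```text
scene [-0.6793 -0.6065  0.8851] 444.39159607220097 0.030160837913914787
top [0.2914 0.0496 1.2943] 382.3543434809965 -0.09255617031427008
wrist [0.1992 0.5954 0.3735] 267.04258783828004 0.008969791717958968
nose top [270.9 189. ] 0.76 [0.5115 0.007  0.112 ]
nose top [180.3 212.6] 0.59 [0.4346 0.2897 0.112 ]
nose scene [261.7 200. ] 0.76 [0.5079 0.0076 0.112 ]
hub_top top [176.2 207.7] 0.84 [0.4588 0.3175 0.046 ]
hub_top scene [183.9 203. ] 0.46 [0.4539 0.3066 0.046 ]
disc top [179.  210.4] 0.97 [0.4557 0.3173 0.    ]
disc top [176.8 207.4] 0.4 [0.466  0.3253 0.    ]
disc scene [224.  200.2] 0.71 [0.6085 0.2284 0.    ]
disc scene [180.5 211.4] 0.53 [0.4585 0.3304 0.    ]
tab top [178.3 217.3] 0.65 [0.4316 0.3181 0.003 ]
tab scene [180. 217.] 0.56 [0.4214 0.3048 0.003 ]
tab scene [182.8 214.7] 0.2 [0.4394 0.3053 0.003 ]
feed_tube top [341.1 175.8] 0.87 [ 0.5358 -0.1963  0.201 ]
feed_tube scene [323.  187.3] 0.93 [ 0.536  -0.2002  0.201 ]
shaker top [201.7 156.6] 0.69 [0.6463 0.2456 0.    ]
shaker scene [226.9 195.6] 0.63 [0.6457 0.2376 0.    ]
cutter_l top [329.2 232.9] 0.48 [ 0.3825 -
[... 623 characters left out ...]
31 0.092 ]
step scene [263.8 205.3] 0.57 [ 0.5092 -0.      0.092 ]
step scene [223.3 195.9] 0.35 [0.5    0.1603 0.092 ]
seat top [270.5 189.7] 0.73 [0.5148 0.0072 0.082 ]
seat scene [263.3 210.8] 0.8 [ 0.4903 -0.0079  0.082 ]
lid_pivot top [298.3 164.8] 0.78 [ 0.5855 -0.0782  0.132 ]
lid_pivot top [174.8 210. ] 0.56 [0.4401 0.3031 0.132 ]
lid_pivot scene [294.9 189.8] 0.8 [ 0.5953 -0.0785  0.132 ]
machine top [268.4 194.5] 0.96 [0.5131 0.0115 0.    ]
machine scene [260.5 224.6] 0.64 [0.5198 0.0183 0.    ]
1.45 [0.2604 0.5682 0.222 ] [[ 0.4167  0.909   0.    ]
 [ 0.909  -0.4167  0.    ]
 [ 0.     -0.     -1.    ]] 0.0858786071622079 [-0.4238  0.0342  0.0309]
['MotionError', 'finger_overhang']
```

View images.

```bash
python3 - <<'E'
import cv2
a=cv2.imread('pics/top0.png');cv2.imwrite('pics/top0c.png',cv2.resize(a[130:270,120:400],None,fx=2.8,fy=2.8,interpolation=2))
a=cv2.imread('pics/scene0.png');cv2.imwrite('pics/scene0c.png',cv2.resize(a[130:300,140:400],None,fx=3,fy=3,interpolation=2))
E
```

```text
(no output)
```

View pics/top0c.png

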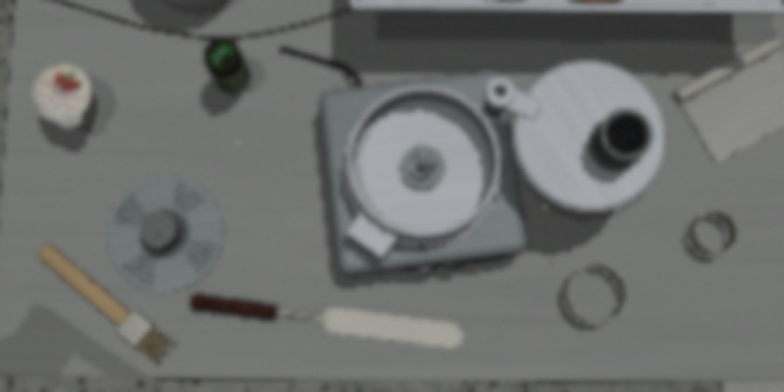

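View pics/scene0c.png

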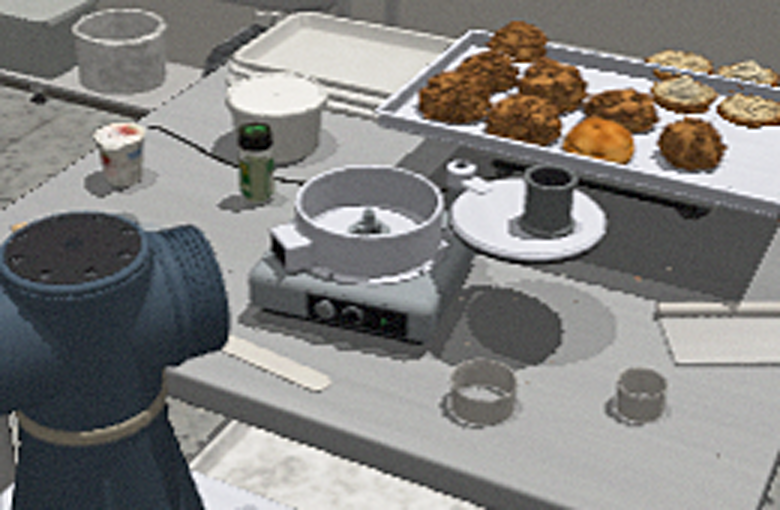

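View pics/wrist0.png

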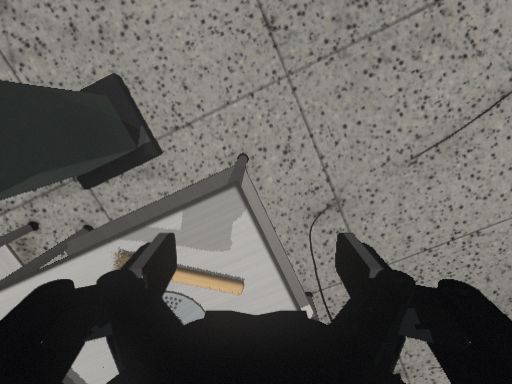

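```bash
python3 - <<'E'
from h import *
np.set_printoptions(precision=4,suppress=True)
K,k,R,t=cam("wrist"); s=st(); O=np.array(s["orientation"]);p=np.array(s["eef_pos"])
print("R cam in tool",O.T@R.T, "pos",O.T@(-R.T@t-p),K)
np.savez('wc.npz',Rct=O.T@R.T,pct=O.T@(-R.T@t-p))
# for a target directly at tool offset, where does it project
for off in [(0,0,.022),(0,-.05,.15),(0,0,.2),(0,-.03,.2),(0,-.067,.2)]:
    print(off,proj("wrist",p+O@np.array(off)))
E
```

```text
R cam in tool [[ 1.      0.0004 -0.0001]
 [-0.0004  0.9633  0.2683]
 [ 0.0002 -0.2683  0.9633]] pos [-0.0005 -0.0669 -0.1523] [[267.0426   0.     255.4937]
 [  0.     267.0426 191.0743]
 [  0.       0.       1.    ]]
(0, 0, 0.022) [256.1791 216.5103]
(0, -0.05, 0.15) [255.9686 132.527 ]
(0, 0, 0.2) [255.8801 168.6104]
(0, -0.03, 0.2) [255.8982 145.9856]
(0, -0.067, 0.2) [255.9219 116.5763]
```

Request:
jog_arm([
  {"tx": -0.0235,"ty": 0.0406,"jaw": 0.0854},
  {"tx": -0.0235,"ty": 0.0406},
  {"tx": -0.0235,"ty": 0.0406},
  {"tx": -0.0235,"ty": 0.0406},
  {"tx": -0.0235,"ty": 0.0406},
  {"tx": -0.0235,"ty": 0.0406},
  {"tx": -0.0235,"ty": 0.0406},
  {},
  {},
])

```text
invalid input at $.steps[0]: expected keys tx, ty, tz, twist, jaw
```

```bash
cat > look.py <<'E'
from h import *
import sys
np.set_printoptions(precision=4,suppress=True)
c=sys.argv[1]; 
im=snapshot(c); save(im,sys.argv[2]+'.png'); s=st(); print(s["time_s"],s["eef_pos"],s["width"],s["ft_force"])
for a in sys.argv[3:]:
    n,z=a.split(':'); z=float(z)
    for q in tip_of(c,n)[:2]: print(n,np.round(q["uv"],1),round(q["score"],2),atz(c,q["uv"],z))
E
python3 look.py wrist w1 hub_top:.046 disc:0 tab:.003
```

```text
1.5 [0.2604 0.5682 0.222 ] 0.08542754204825108 [ 0.5784 -0.2823 -0.1482]
disc [168.  325.6] 0.98 [0.4468 0.32   0.    ]
tab [161.4 322. ] 0.71 [0.4339 0.3158 0.003 ]
```

View pics/w1.png

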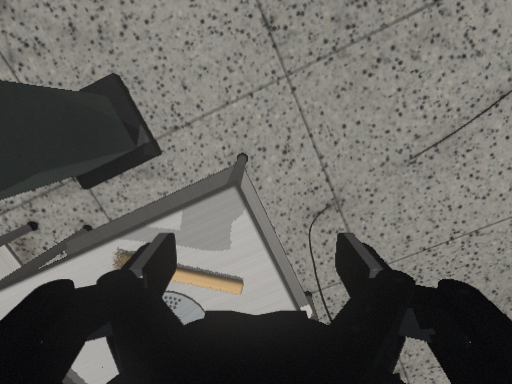

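Request:
jog_arm([
  {"tx": -0.0235,"ty": 0.0406,"tz": 0,"twist": 0,"jaw": 0.0854},
  {"tx": -0.0235,"ty": 0.0406,"tz": 0,"twist": 0,"jaw": 0.0854},
  {"tx": -0.0235,"ty": 0.0406,"tz": 0,"twist": 0,"jaw": 0.0854},
  {"tx": -0.0235,"ty": 0.0406,"tz": 0,"twist": 0,"jaw": 0.0854},
  {"tx": -0.0235,"ty": 0.0406,"tz": 0,"twist": 0,"jaw": 0.0854},
  {"tx": -0.0235,"ty": 0.0406,"tz": 0,"twist": 0,"jaw": 0.0854},
  {"tx": -0.0235,"ty": 0.0406,"tz": 0,"twist": 0,"jaw": 0.0854},
  {"tx": 0,"ty": 0,"tz": 0,"twist": 0,"jaw": 0.0854},
  {"tx": 0,"ty": 0,"tz": 0,"twist": 0,"jaw": 0.0854},
])

```text
time_s: 2.55
eef_pos: [0.4508, 0.2993, 0.2221]
orientation: [[0.42, 0.908, -0.0], [0.908, -0.42, 0.0], [0.0, -0.0, -1.0]]
ft_force: [0.7, -0.0, -0.1]
width: 0.0855
```

```bash
python3 look.py wrist w2 hub_top:.046 disc:0 tab:.003
```

```text
2.6 [0.45   0.3002 0.222 ] 0.08513121278976298 [0.287  0.3804 0.1269]
hub_top [266.9 161. ] 0.63 [0.4422 0.3191 0.046 ]
disc [267.3 157.6] 0.94 [0.4453 0.3206 0.    ]
disc [275.2 290.4] 0.2 [0.6481 0.245  0.    ]
tab [262.2 153.2] 0.86 [0.4363 0.3169 0.003 ]
```

View pics/w2.png

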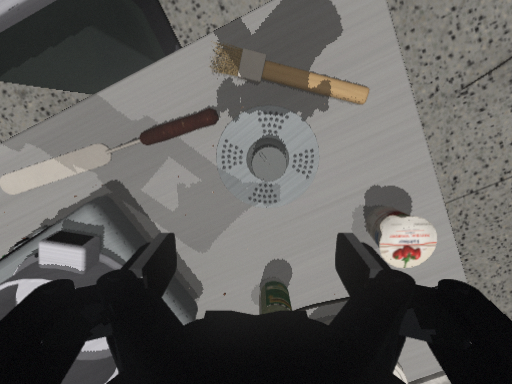

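```bash
cat > dfit.py <<'E'
from h import *
np.set_printoptions(precision=4,suppress=True)
from scipy.optimize import least_squares
r=outline_of("wrist","disc")[0]; m=r["region"].astype(np.uint8); print(r["score"],m.sum())
cs=max(cv2.findContours(m,0,1)[0],key=len)[:,0]
P=np.array([atz("wrist",u,.004) for u in cs])[:,:2]
f=least_squares(lambda q:np.hypot(P[:,0]-q[0],P[:,1]-q[1])-q[2],[.45,.32,.072],loss='soft_l1',f_scale=.002).x
print("disc fit",f)
c=np.array([f[0],f[1],.046]); print("hub top pix",proj("wrist",c))
im=cv2.imread('pics/w2.png'); x,y=map(int,proj("wrist",c)); crop=cv2.resize(im[y-50:y+50,x-50:x+50],None,fx=6,fy=6,interpolation=2)
for i in range(60):
    a=i*2*np.pi/60; u=(proj("wrist",c+.022*np.array([np.cos(a),np.sin(a),0]))-[x-50,y-50])*6+3; cv2.circle(crop,tuple(u.astype(int)),1,(0,0,255),-1)
cv2.imwrite('pics/w2c.png',crop); print(x,y)
E
python3 dfit.py
```

```text
0.85 8394
disc fit [0.4464 0.3199 0.0713]
hub top pix [268.5756 164.1741]
268 164
```

View pics/w2c.png

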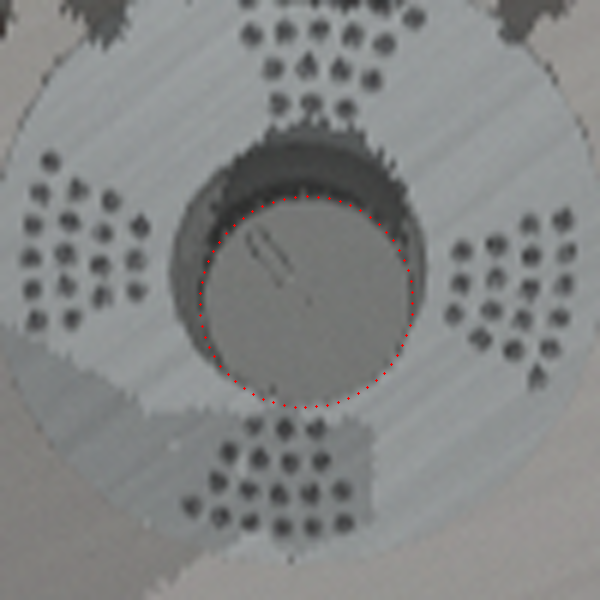

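Request:
jog_arm([
  {"tx": -0.0347,"ty": 0.0254,"tz": 0,"twist": 0,"jaw": 0.0854},
  {"tx": -0.0347,"ty": 0.0254,"tz": 0,"twist": 0,"jaw": 0.0854},
  {"tx": -0.0347,"ty": 0.0254,"tz": 0,"twist": 0,"jaw": 0.0854},
  {"tx": -0.0347,"ty": 0.0254,"tz": 0,"twist": 0,"jaw": 0.0854},
  {"tx": -0.0347,"ty": 0.0254,"tz": 0,"twist": 0,"jaw": 0.0854},
  {"tx": -0.0347,"ty": 0.0254,"tz": 0,"twist": 0,"jaw": 0.0854},
  {"tx": -0.0347,"ty": 0.0254,"tz": 0,"twist": 0,"jaw": 0.0854},
  {"tx": 0,"ty": 0,"tz": 0,"twist": 0,"jaw": 0.0854},
  {"tx": 0,"ty": 0,"tz": 0,"twist": 0,"jaw": 0.0854},
])

```text
time_s: 3.7
eef_pos: [0.5106, 0.0054, 0.2219]
orientation: [[0.417, 0.909, -0.0], [0.909, -0.417, 0.001], [0.0, -0.001, -1.0]]
ft_force: [-0.6, -0.1, -0.7]
width: 0.0855
```

```bash
python3 look.py wrist w3 nose:.112 step:.092 seat:.082 lid_pivot:.132 feed_tube:.201; python3 - <<'E'
from h import *
u=proj("wrist",[.511,.006,.1]).astype(int);print(u)
im=cv2.imread('pics/w3.png');cv2.imwrite('pics/w3c.png',cv2.resize(im[u[1]-40:u[1]+40,u[0]-40:u[0]+40],None,fx=7,fy=7,interpolation=2))
E
```

```text
3.75 [0.5102 0.0063 0.2219] 0.0852398092390402 [ 0.0212  0.5894 -0.3711]
nose [259.4 189.7] 0.91 [0.5156 0.0081 0.112 ]
nose [216.5 289.3] 0.53 [ 0.602  -0.0842  0.112 ]
step [259.3 183.2] 0.64 [0.514  0.0093 0.092 ]
seat [260.9 182. ] 0.88 [0.5158 0.0106 0.082 ]
lid_pivot [218.4 290.2] 0.82 [ 0.5926 -0.0738  0.132 ]
[255 183]
```

View pics/w3.png

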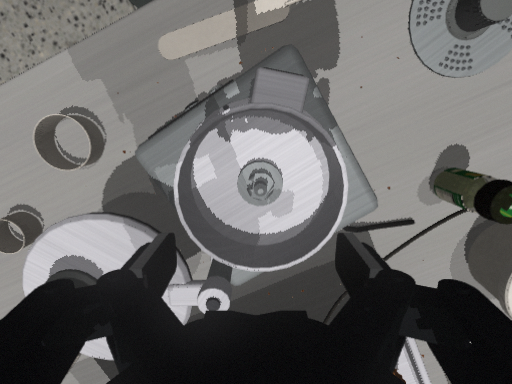

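View pics/w3c.png

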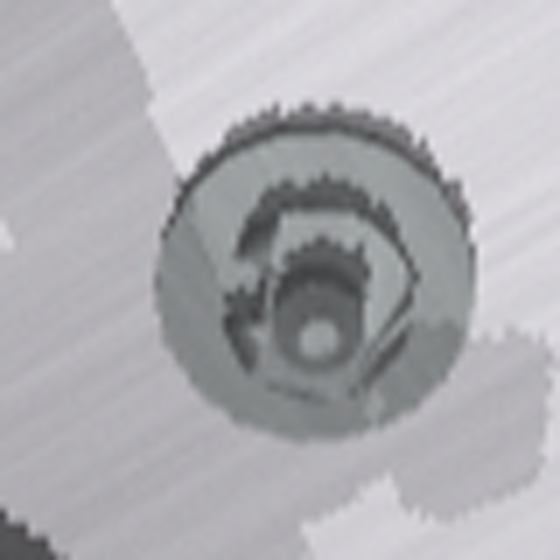

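Request:
jog_arm([
  {"tx": 0,"ty": 0.01,"tz": 0.025,"twist": 0,"jaw": 0.0854},
  {"tx": 0,"ty": 0.01,"tz": 0.025,"twist": 0,"jaw": 0.0854},
  {"tx": 0,"ty": 0,"tz": 0,"twist": 0,"jaw": 0.0854},
  {"tx": 0,"ty": 0,"tz": 0,"twist": 0,"jaw": 0.0854},
])

```text
time_s: 4.4
eef_pos: [0.5283, -0.0024, 0.1719]
orientation: [[0.416, 0.909, -0.002], [0.909, -0.416, 0.0], [-0.0, -0.002, -1.0]]
ft_force: [0.7, 0.4, -0.3]
width: 0.0855
```

```bash
cat > sp.py <<'E'
from h import *
import sys
np.set_printoptions(precision=4,suppress=True)
c0=np.array([float(sys.argv[2]),float(sys.argv[3]),.1]);n=sys.argv[1]
im=cv2.imread('pics/'+n+'.png'); u=proj("wrist",c0).astype(int); h=45; F=8
crop=cv2.resize(im[u[1]-h:u[1]+h,u[0]-h:u[0]+h],None,fx=F,fy=F,interpolation=2)
big=crop.copy()
for r,z,col in((.026,.082,(0,0,255)),(.015,.092,(0,255,0)),(.007,.106,(255,0,0)),(.003,.112,(0,255,255))):
  for a in np.arange(0,2*np.pi,.05):
    q=(proj("wrist",[c0[0]+r*np.cos(a),c0[1]+r*np.sin(a),z])-u+h)*F+F/2; cv2.circle(big,tuple(q.astype(int)),1,col,-1)
for d in range(0,360,30):
    a=np.radians(d);q=(proj("wrist",[c0[0]+.029*np.cos(a),c0[1]+.029*np.sin(a),.082])-u+h)*F+F/2
    cv2.putText(big,str(d),tuple((q-8).astype(int)),0,.4,(0,0,0),1)
cv2.imwrite('pics/'+n+'c1.png',crop[:600]);cv2.imwrite('pics/'+n+'c2.png',big[:600])
E
python3 look.py wrist w4 nose:.112 step:.092 seat:.082 ; python3 sp.py w4 .514 .009
```

```text
4.45 [ 0.5287 -0.0025  0.1726] 0.08533369082921348 [-0.3714 -0.24   -0.3085]
nose [260.6 184.9] 0.73 [0.519  0.0061 0.112 ]
step [260.1 179.6] 0.98 [0.5193 0.0058 0.092 ]
seat [262.1 175.5] 0.66 [0.5188 0.0082 0.082 ]
```

View pics/w4c1.png

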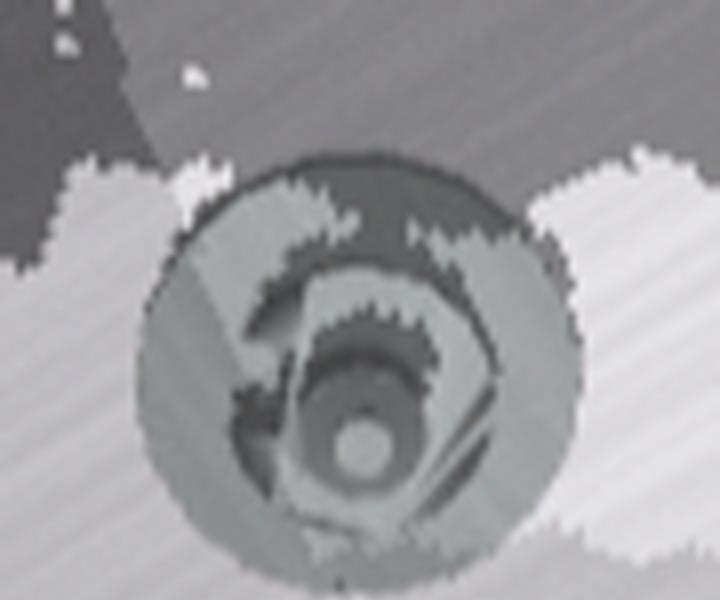

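View pics/w4c2.png

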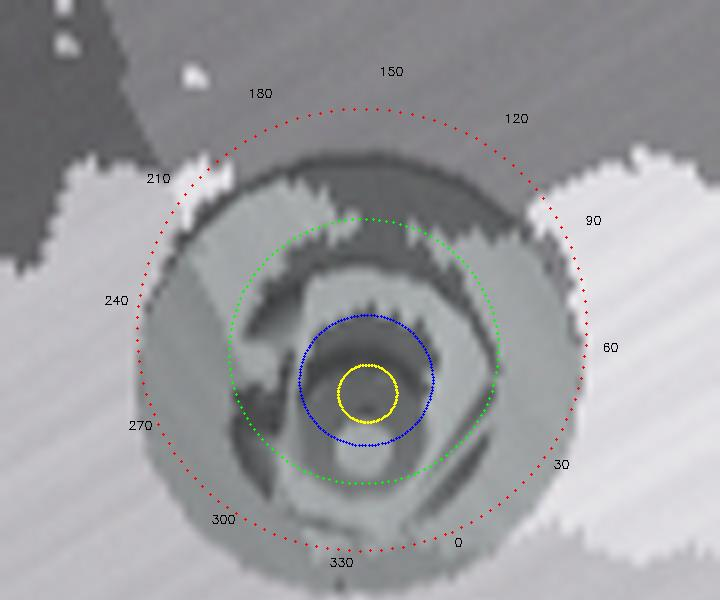

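```bash
python3 sp.py w4 .519 .0065
```

```text
(no output)
```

View pics/w4c2.png

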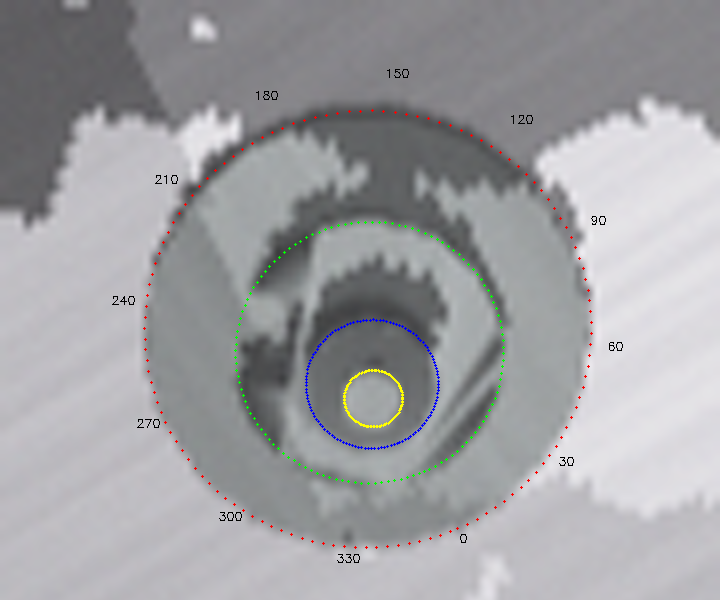

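```bash
python3 - <<'E'
import cv2,numpy as np
im=cv2.imread('pics/w4.png')
from h import *
u=proj("wrist",[.519,.0065,.1]).astype(int);print(u)
c=im[u[1]-22:u[1]+22,u[0]-22:u[0]+22].astype(float)
c=np.clip((c-40)*1.6,0,255).astype(np.uint8)
cv2.imwrite('pics/w4e.png',cv2.resize(c,None,fx=13,fy=13,interpolation=0))
E
```

```text
[260 180]
```

View pics/w4e.png

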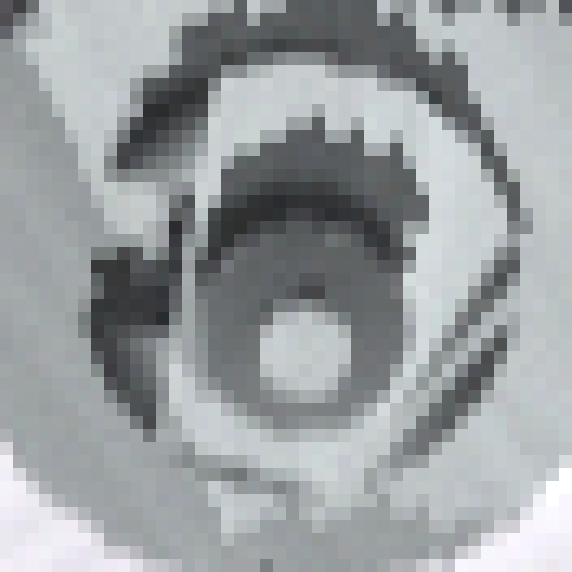

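Request:
jog_arm([
  {"tx": 0.0324,"ty": -0.0261,"tz": -0.02,"twist": 0,"jaw": 0.0854},
  {"tx": 0.0324,"ty": -0.0261,"tz": -0.01,"twist": 0,"jaw": 0.0854},
  {"tx": 0.0324,"ty": -0.0261,"tz": 0,"twist": 0,"jaw": 0.0854},
  {"tx": 0.0324,"ty": -0.0261,"tz": 0,"twist": 0,"jaw": 0.0854},
  {"tx": 0.0324,"ty": -0.0261,"tz": 0,"twist": 0,"jaw": 0.0854},
  {"tx": 0.0323,"ty": -0.0261,"tz": 0,"twist": 0,"jaw": 0.0854},
  {"tx": 0.0323,"ty": -0.0261,"tz": 0.02,"twist": 0,"jaw": 0.0854},
  {"tx": 0.0322,"ty": -0.0262,"tz": 0.02,"twist": 0,"jaw": 0.0854},
  {"tx": 0,"ty": 0,"tz": 0.035,"twist": 0,"jaw": 0.0854},
  {"tx": 0,"ty": 0,"tz": 0.03,"twist": 0,"jaw": 0.0854},
  {"tx": 0,"ty": 0,"tz": 0,"twist": 0,"jaw": 0.0854},
])

```text
time_s: 5.7
eef_pos: [0.4438, 0.3186, 0.0945]
orientation: [[0.416, 0.909, -0.007], [0.91, -0.416, -0.003], [-0.005, -0.005, -1.0]]
ft_force: [-1.2, -0.3, -0.3]
width: 0.0854
```

```bash
python3 look.py wrist w5 hub_top:.046; python3 - <<'E'
from h import *
im=cv2.imread('pics/w5.png');c=np.array([.4464,.3199,.046]);print(proj("wrist",c))
for i in range(90):
    a=i*2*np.pi/90; u=proj("wrist",c+.022*np.array([np.cos(a),np.sin(a),0])); im[int(round(u[1])),int(round(u[0]))]=(0,0,255)
cv2.imwrite('pics/w5c.png',cv2.resize(im[120:270,180:340],None,fx=4,fy=4,interpolation=2))
E
```

```text
5.75 [0.4455 0.319  0.0964] 0.08559060667749237 [0.4867 0.6871 0.8913]
hub_top [254.  208.6] 0.76 [0.4504 0.3159 0.046 ]
[256.37913304 202.3348011 ]
```

View pics/w5c.png

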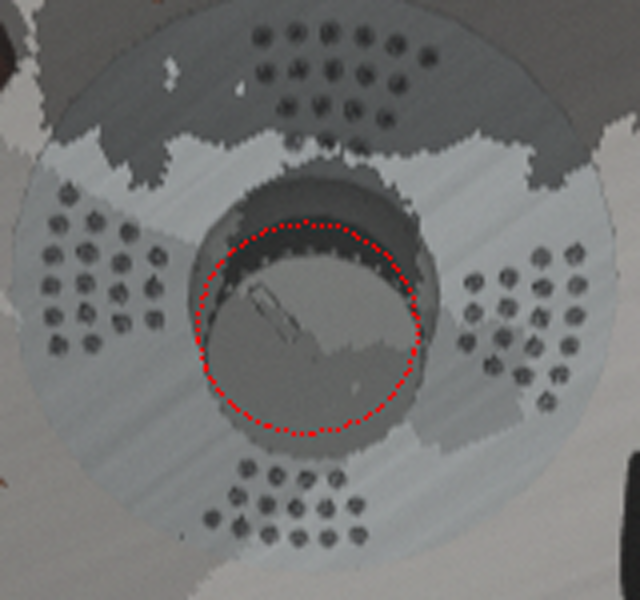

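```bash
cat > hubfit.py <<'E'
from h import *
import sys
np.set_printoptions(precision=4,suppress=True)
n=sys.argv[1]
s=st();print(s["time_s"],s["eef_pos"],s["ft_force"]);C=cam("wrist");im=snapshot("wrist");save(im,n+'.png')
s=st();print(s["time_s"],s["eef_pos"],np.array(s["orientation"])[:,2])
for q in tip_of("wrist","hub_top")[:1]+tip_of("wrist","disc")[:1]: print(q["uv"],q["score"],atz("wrist",q["uv"],.046,C),atz("wrist",q["uv"],0,C))
g=cv2.GaussianBlur(cv2.cvtColor(im,cv2.COLOR_RGB2GRAY),(0,0),1)
best=[]
from scipy.optimize import least_squares
from scipy.ndimage import map_coordinates
r=outline_of("wrist","disc")[0]; m=r["region"].astype(np.uint8)
cs=max(cv2.findContours(m,0,1)[0],key=len)[:,0]
P=np.array([atz("wrist",u,.004,C) for u in cs])[:,:2]
f=least_squares(lambda q:np.hypot(P[:,0]-q[0],P[:,1]-q[1])-.072,[.45,.32],loss='soft_l1',f_scale=.001)
print("rim fit r72",f.x,f.cost)
f=least_squares(lambda q:np.hypot(P[:,0]-q[0],P[:,1]-q[1])-q[2],[.45,.32,.072],loss='soft_l1',f_scale=.001)
print("rim fit",f.x)
vis=im.copy()
for z,R in((.046,.022),(.004,.072)):
  for i in range(200):
    a=i*2*np.pi/200; u=proj("wrist",[f.x[0]+R*np.cos(a),f.x[1]+R*np.sin(a),z],C); vis[int(round(u[1])),int(round(u[0]))]=(255,0,0)
save(cv2.resize(vis[110:290,160:350],None,fx=3,fy=3,interpolation=2),n+'c.png')
E
python3 hubfit.py w6
```

```text
5.8 [0.4469 0.3194 0.0977] [ 0.6805  0.6821 -0.0444]
5.85 [0.4478 0.3195 0.0985] [ 0.0023  0.001  -1.    ]
[253.4, 205.9] 0.86 [0.4481 0.3165 0.046 ] [0.4622 0.3096 0.    ]
[253.7, 190.1] 0.86 [0.4363 0.3222 0.046 ] [0.4476 0.3166 0.    ]
rim fit r72 [0.4484 0.3179] 8.570646901004713e-05
rim fit [0.4483 0.318  0.0715]
```

View pics/w6c.png

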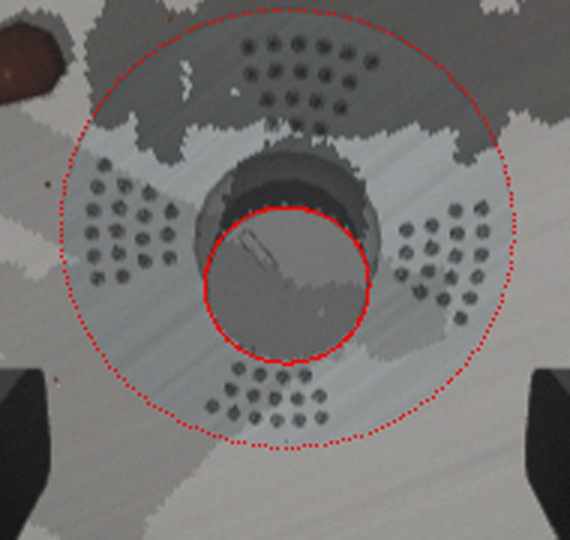

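Request:
jog_arm([
  {"tx": 0,"ty": 0,"tz": 0,"twist": 0,"jaw": 0.0854},
  {"tx": 0,"ty": 0,"tz": 0,"twist": 0,"jaw": 0.0854},
  {"tx": 0,"ty": 0,"tz": 0,"twist": 0,"jaw": 0.0854},
])

```text
time_s: 6.3
eef_pos: [0.447, 0.3192, 0.0975]
orientation: [[0.417, 0.909, 0.001], [0.909, -0.417, 0.0], [0.001, 0.0, -1.0]]
ft_force: [-1.0, -0.1, -0.4]
width: 0.0855
```

```bash
python3 hubfit.py w7
```

```text
6.3 [0.447  0.3192 0.0975] [-0.9677 -0.0989 -0.3657]
6.35 [0.4469 0.3192 0.0973] [ 0.0004  0.0002 -1.    ]
[252.6, 206.7] 0.71 [0.4485 0.3155 0.046 ] [0.4626 0.3085 0.    ]
[256.7, 187.2] 0.94 [0.4351 0.3253 0.046 ] [0.4462 0.3204 0.    ]
rim fit r72 [0.4482 0.318 ] 5.591365214667397e-05
rim fit [0.4481 0.318  0.0717]
```

Request:
jog_arm([
  {"tx": -0.0006,"ty": 0.0016,"tz": 0.02,"twist": 0,"jaw": 0.0854},
  {"tx": 0,"ty": 0,"tz": 0.016,"twist": 0,"jaw": 0.0854},
  {"tx": 0,"ty": 0,"tz": 0.008,"twist": 0,"jaw": 0.0854},
  {"tx": 0,"ty": 0,"tz": 0,"twist": 0,"jaw": 0.0854},
  {"tx": 0,"ty": 0,"tz": 0,"twist": 0,"jaw": 0.0854},
  {"tx": 0,"ty": 0,"tz": 0,"twist": 0,"jaw": 0.06},
  {"tx": 0,"ty": 0,"tz": 0,"twist": 0,"jaw": 0.05},
  {"tx": 0,"ty": 0,"tz": 0,"twist": 0,"jaw": 0.035},
  {"tx": 0,"ty": 0,"tz": 0,"twist": 0,"jaw": 0.035},
  {"tx": 0,"ty": 0,"tz": 0,"twist": 0,"jaw": 0.035},
  {"tx": 0,"ty": 0,"tz": 0,"twist": 0,"jaw": 0.035},
  {"tx": 0,"ty": 0,"tz": 0,"twist": 0,"jaw": 0.035},
], force=50)

```text
time_s: 7.7
eef_pos: [0.4479, 0.318, 0.053]
orientation: [[0.417, 0.909, 0.0], [0.909, -0.417, -0.0], [-0.0, 0.0, -1.0]]
ft_force: [-0.0, 0.2, -0.2]
width: 0.0349
```

```bash
python3 look.py wrist w8; python3 look.py scene s8; python3 -c "
import cv2
a=cv2.imread('pics/s8.png');cv2.imwrite('pics/s8c.png',cv2.resize(a[130:280,100:300],None,fx=4,fy=4,interpolation=2))"
```

```text
7.75 [0.4479 0.318  0.053 ] 0.034621575028498115 [0.0392 0.54   0.2763]
7.8 [0.4479 0.318  0.053 ] 0.03511140195059823 [0.4132 0.0524 0.1837]
```

View pics/w8.png

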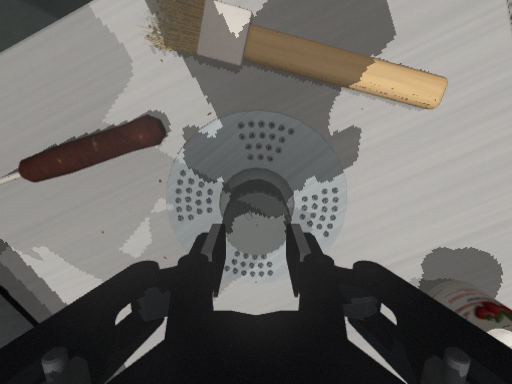

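View pics/s8c.png

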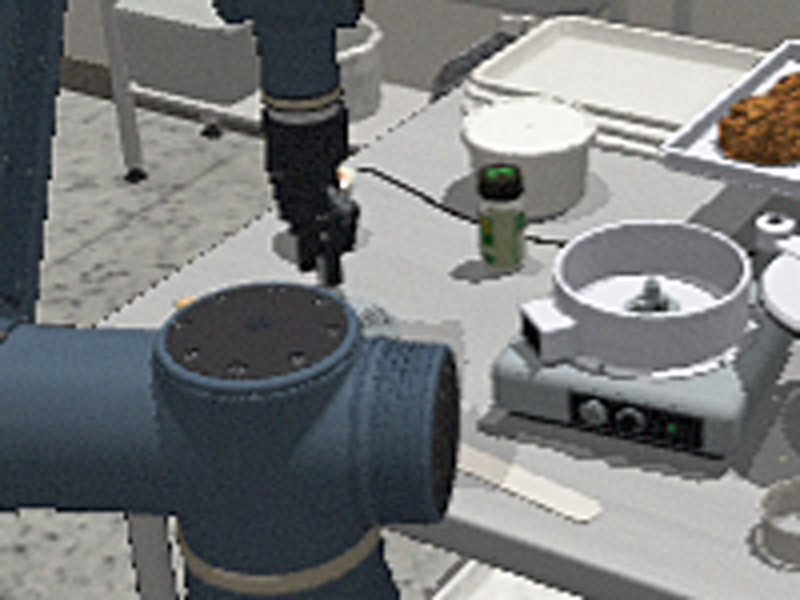

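```bash
python3 - <<'E'
from h import *
for z in(.02,.031,.046,.053,.06,.07,.08,.09): 
    print(z,[np.round((proj("scene",[.4479+d*.417,.318+d*.909,z])-[100,130])*4) for d in(-.0175,0,.0175)], np.round(proj("wrist",[.4479,.318,z])))
im=cv2.imread('pics/w8.png')
for R,z,c in((.022,.046,(0,0,255)),(.072,.004,(0,255,0))):
  for i in range(200):
    a=i*2*np.pi/200; u=proj("wrist",[.4482+R*np.cos(a),.318+R*np.sin(a),z]); im[int(round(u[1])),int(round(u[0]))]=c
cv2.imwrite('pics/w8c.png',cv2.resize(im[100:300,160:360],None,fx=3,fy=3,interpolation=2))
a=cv2.imread('pics/s8.png');cv2.imwrite('pics/s8d.png',cv2.resize(a[160:220,150:220],None,fx=8,fy=8,interpolation=2))
E
```

```text
0.02 [array([333., 324.]), array([324., 316.]), array([315., 308.])] [256. 211.]
0.031 [array([332., 313.]), array([323., 306.]), array([314., 298.])] [256. 217.]
0.046 [array([331., 300.]), array([322., 292.]), array([313., 285.])] [256. 225.]
0.053 [array([330., 293.]), array([321., 286.]), array([312., 278.])] [256. 229.]
0.06 [array([330., 287.]), array([320., 279.]), array([311., 272.])] [256. 234.]
0.07 [array([329., 277.]), array([320., 270.]), array([310., 262.])] [256. 242.]
0.08 [array([328., 268.]), array([319., 260.]), array([310., 253.])] [256. 251.]
0.09 [array([327., 258.]), array([318., 251.]), array([309., 244.])] [256. 261.]
```

View pics/w8c.png

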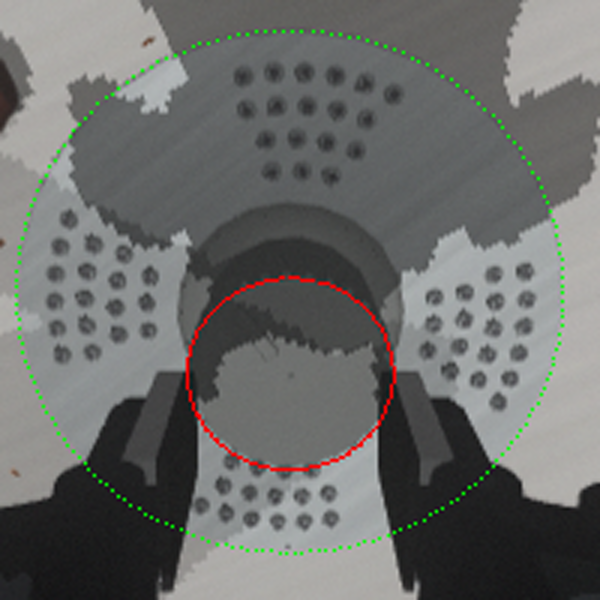

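View pics/s8d.png

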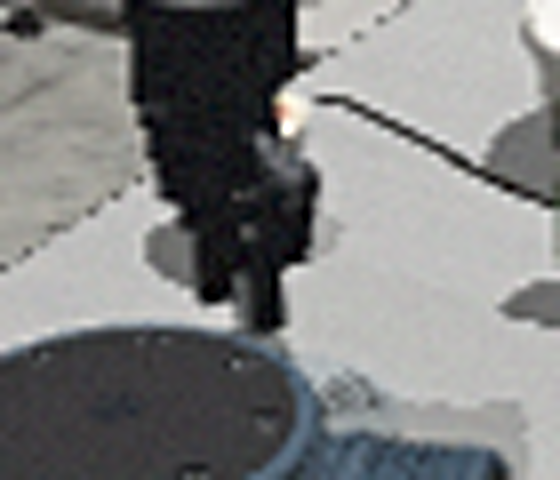

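Request:
jog_arm([
  {"tx": 0,"ty": 0,"tz": 0,"twist": 0,"jaw": 0.025},
  {"tx": 0,"ty": 0,"tz": 0,"twist": 0,"jaw": 0.025},
  {"tx": 0,"ty": 0,"tz": 0,"twist": 0,"jaw": 0.025},
])

```text
time_s: 8.1
eef_pos: [0.4479, 0.318, 0.053]
orientation: [[0.417, 0.909, -0.0], [0.909, -0.417, -0.0], [-0.0, -0.0, -1.0]]
ft_force: [0.8, -0.2, 0.1]
width: 0.0245
```

```bash
python3 look.py wrist w9; python3 -c "
import cv2
a=cv2.imread('pics/w9.png');cv2.imwrite('pics/w9c.png',cv2.resize(a[100:300,160:360],None,fx=3,fy=3,interpolation=2))"
```

```text
8.15 [0.448  0.3181 0.053 ] 0.025035570902871868 [-0.3549 -0.5215  0.8086]
```

View pics/w9c.png

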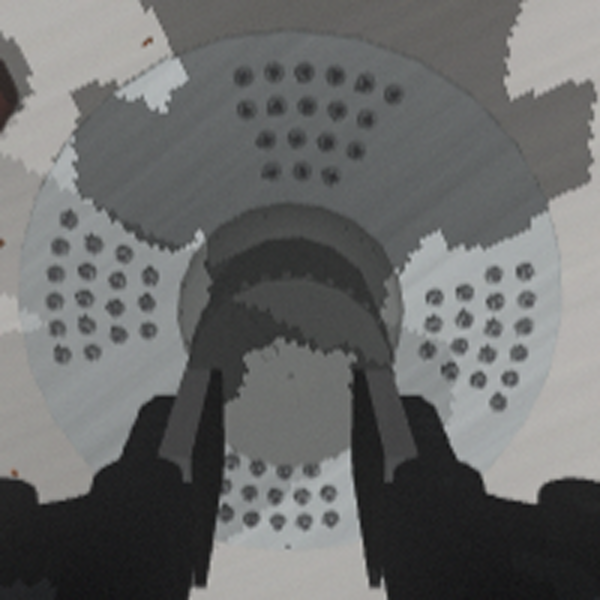

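```bash
python3 -c "
from h import *
print(robot.finger_overhang)
for z in (-.02,-.01,0,.01,.016,.022):
  s=st();O=np.array(s['orientation']);p=np.array(s['eef_pos'])
  print(z,[np.round((proj('wrist',p+O@np.array([x,y,z]))-[160,100])*3) for x in(-.0125,.0125) for y in (-.011,0,.011)])"
```

```text
0.022
-0.02 [array([219., 377.]), array([220., 433.]), array([221., 487.]), array([359., 377.]), array([358., 433.]), array([357., 487.])]
-0.01 [array([223., 356.]), array([224., 409.]), array([225., 460.]), array([355., 356.]), array([353., 409.]), array([352., 460.])]
0 [array([227., 338.]), array([228., 388.]), array([229., 437.]), array([351., 338.]), array([350., 388.]), array([348., 437.])]
0.01 [array([230., 322.]), array([231., 369.]), array([232., 416.]), array([347., 322.]), array([346., 369.]), array([345., 416.])]
0.016 [array([232., 313.]), array([233., 359.]), array([234., 404.]), array([345., 313.]), array([344., 359.]), array([343., 404.])]
0.022 [array([234., 304.]), array([235., 350.]), array([235., 393.]), array([343., 304.]), array([342., 350.]), array([342., 393.])]
```

Request:
jog_arm([
  {"tx": 0,"ty": 0,"tz": 0,"twist": 0,"jaw": 0.07},
  {"tx": 0,"ty": 0,"tz": 0,"twist": 0,"jaw": 0.07},
  {"tx": 0,"ty": 0,"tz": 0,"twist": 0,"jaw": 0.07},
  {"tx": 0,"ty": 0,"tz": 0,"twist": 0,"jaw": 0.07},
  {"tx": 0,"ty": 0,"tz": 0,"twist": 0,"jaw": 0.07},
  {"tx": 0,"ty": 0,"tz": 0.008,"twist": 0,"jaw": 0.07},
  {"tx": 0,"ty": 0,"tz": 0.007,"twist": 0,"jaw": 0.06},
  {"tx": 0,"ty": 0,"tz": 0,"twist": 0,"jaw": 0.05},
  {"tx": 0,"ty": 0,"tz": 0,"twist": 0,"jaw": 0.035},
  {"tx": 0,"ty": 0,"tz": 0,"twist": 0,"jaw": 0.035},
  {"tx": 0,"ty": 0,"tz": 0,"twist": 0,"jaw": 0.035},
  {"tx": 0,"ty": 0,"tz": 0,"twist": 0,"jaw": 0.035},
])

```text
time_s: 9.35
eef_pos: [0.4481, 0.3181, 0.0382]
orientation: [[0.417, 0.909, 0.0], [0.909, -0.417, 0.0], [0.0, 0.0, -1.0]]
ft_force: [0.4, -0.0, -0.5]
width: 0.0349
```

```bash
python3 look.py wrist w10; python3 -c "
import cv2
a=cv2.imread('pics/w10.png');cv2.imwrite('pics/w10c.png',cv2.resize(a[100:300,160:360],None,fx=3,fy=3,interpolation=2))"
```

```text
9.4 [0.4481 0.3181 0.0382] 0.03523368531202602 [-0.3591 -0.2519  0.0668]
```

View pics/w10c.png

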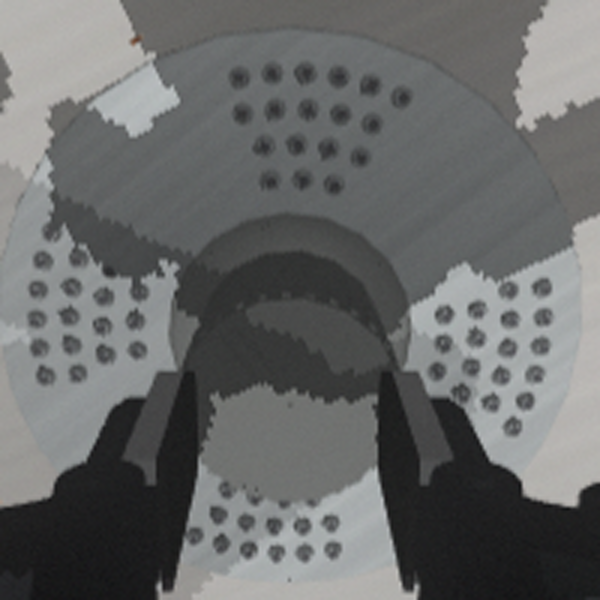

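Request:
jog_arm([
  {"tx": 0,"ty": 0,"tz": 0,"twist": 0,"jaw": 0.07},
  {"tx": 0,"ty": 0,"tz": 0,"twist": 0,"jaw": 0.07},
  {"tx": 0,"ty": 0,"tz": 0,"twist": 0,"jaw": 0.07},
  {"tx": 0,"ty": 0,"tz": 0,"twist": 0,"jaw": 0.07},
  {"tx": 0,"ty": 0,"tz": 0.006,"twist": 0,"jaw": 0.07},
  {"tx": 0,"ty": 0,"tz": 0.006,"twist": 0,"jaw": 0.07},
  {"tx": 0,"ty": 0,"tz": 0.006,"twist": 0,"jaw": 0.06},
  {"tx": 0,"ty": 0,"tz": 0,"twist": 0,"jaw": 0.05},
  {"tx": 0,"ty": 0,"tz": 0,"twist": 0,"jaw": 0.035},
  {"tx": 0,"ty": 0,"tz": 0,"twist": 0,"jaw": 0.035},
  {"tx": 0,"ty": 0,"tz": 0,"twist": 0,"jaw": 0.035},
  {"tx": 0,"ty": 0,"tz": 0,"twist": 0,"jaw": 0.035},
])

```text
time_s: 10.6
eef_pos: [0.4478, 0.318, 0.0199]
orientation: [[0.417, 0.909, -0.0], [0.909, -0.417, -0.0], [-0.0, -0.0, -1.0]]
ft_force: [-0.1, 0.7, -1.7]
width: 0.042
```

```bash
python3 look.py wrist w11; python3 -c "
import cv2
a=cv2.imread('pics/w11.png');cv2.imwrite('pics/w11c.png',cv2.resize(a[100:300,160:360],None,fx=3,fy=3,interpolation=2))"
```

```text
10.65 [0.4478 0.318  0.02  ] 0.0417769739723466 [-0.1427  0.0918 -2.4868]
```

View pics/w11c.png

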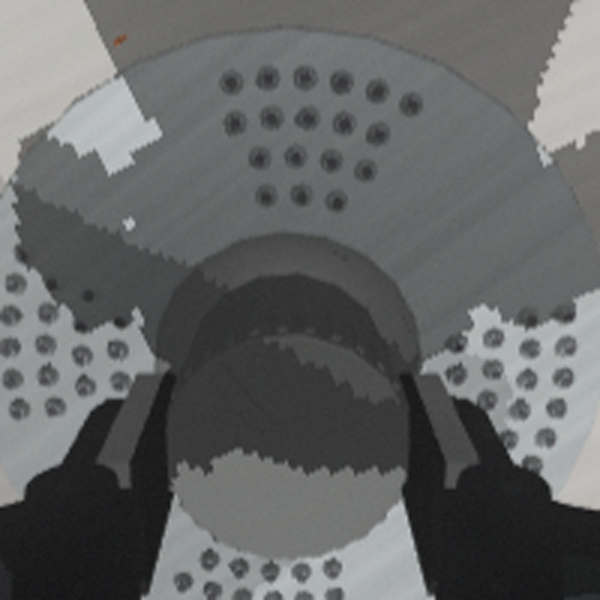

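Request:
jog_arm([
  {"tx": 0,"ty": 0,"tz": 0,"twist": 0,"jaw": 0.03},
  {"tx": 0,"ty": 0,"tz": 0,"twist": 0,"jaw": 0.03},
  {"tx": 0,"ty": 0,"tz": -0.005,"twist": 0,"jaw": 0.03},
  {"tx": 0,"ty": 0,"tz": -0.01,"twist": 0,"jaw": 0.03},
  {"tx": 0,"ty": 0,"tz": -0.015,"twist": 0,"jaw": 0.03},
  {"tx": 0,"ty": 0,"tz": -0.01,"twist": 0,"jaw": 0.03},
  {"tx": 0,"ty": 0,"tz": 0,"twist": 0,"jaw": 0.03},
  {"tx": 0,"ty": 0,"tz": 0,"twist": 0,"jaw": 0.03},
], force=70)

```text
time_s: 11.45
eef_pos: [0.4481, 0.3182, 0.0605]
orientation: [[0.417, 0.909, 0.001], [0.909, -0.417, 0.0], [0.001, 0.001, -1.0]]
ft_force: [0.4, -0.5, -2.6]
width: 0.0413
```

```bash
python3 look.py wrist w12; python3 -c "
import cv2
a=cv2.imread('pics/w12.png');cv2.imwrite('pics/w12c.png',cv2.resize(a[100:300,160:360],None,fx=3,fy=3,interpolation=2))
from h import *
print(st()['moment'])"
```

```text
11.5 [0.4477 0.318  0.06  ] 0.041562505707909606 [-0.2828 -0.6445 -1.5692]
[-0.02032131 -0.0368918   0.05070081]
```

View pics/w12c.png

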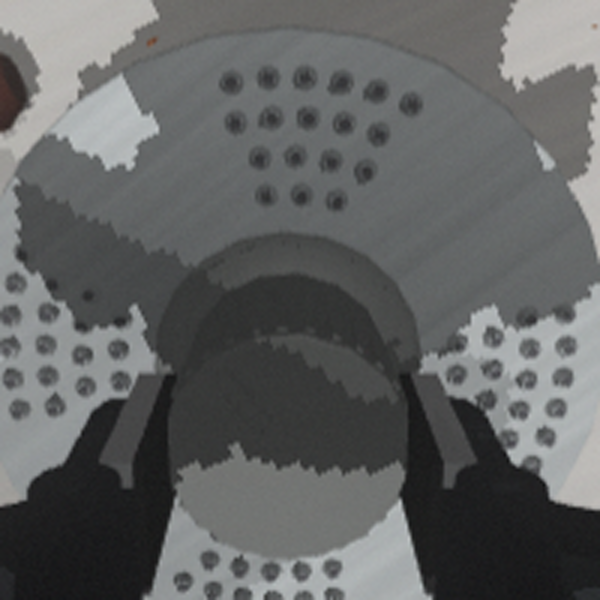

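Request:
jog_arm([
  {"tx": 0,"ty": 0,"tz": -0.03,"twist": 0,"jaw": 0.03},
  {"tx": 0,"ty": 0,"tz": -0.04,"twist": 0,"jaw": 0.03},
  {"tx": -0.0155,"ty": 0.0119,"tz": -0.035,"twist": 0,"jaw": 0.03},
  {"tx": -0.034,"ty": 0.0261,"tz": -0.01,"twist": 0,"jaw": 0.03},
  {"tx": -0.034,"ty": 0.0261,"tz": 0,"twist": 0,"jaw": 0.03},
  {"tx": -0.034,"ty": 0.0261,"tz": 0,"twist": 0,"jaw": 0.03},
  {"tx": -0.034,"ty": 0.0261,"tz": 0,"twist": 0,"jaw": 0.03},
  {"tx": -0.034,"ty": 0.0261,"tz": 0,"twist": 0,"jaw": 0.03},
  {"tx": -0.034,"ty": 0.0261,"tz": 0,"twist": 0,"jaw": 0.03},
  {"tx": -0.034,"ty": 0.026,"tz": 0,"twist": 0,"jaw": 0.03},
  {"tx": 0,"ty": 0,"tz": 0,"twist": 0,"jaw": 0.03},
  {"tx": 0,"ty": 0,"tz": 0,"twist": 0,"jaw": 0.03},
])

```text
time_s: 12.7
eef_pos: [0.5185, 0.0058, 0.1742]
orientation: [[0.419, 0.908, -0.002], [0.908, -0.419, 0.001], [-0.0, -0.002, -1.0]]
ft_force: [-0.3, -0.6, -2.1]
width: 0.0414
```

Request:
jog_arm([
  {"tx": 0,"ty": 0,"tz": 0,"twist": -0.128,"jaw": 0.03},
  {"tx": 0,"ty": 0,"tz": 0,"twist": -0.128,"jaw": 0.03},
  {"tx": 0,"ty": 0,"tz": 0,"twist": -0.128,"jaw": 0.03},
  {"tx": 0,"ty": 0,"tz": 0,"twist": -0.128,"jaw": 0.03},
  {"tx": 0,"ty": 0,"tz": 0,"twist": -0.128,"jaw": 0.03},
  {"tx": 0,"ty": 0,"tz": 0,"twist": 0,"jaw": 0.03},
  {"tx": 0,"ty": 0,"tz": 0,"twist": 0,"jaw": 0.03},
  {"tx": 0,"ty": 0,"tz": 0,"twist": 0,"jaw": 0.03},
])

```text
time_s: 13.5
eef_pos: [0.5187, 0.0074, 0.1748]
orientation: [[-0.208, 0.978, -0.001], [0.978, 0.208, 0.0], [0.0, -0.001, -1.0]]
ft_force: [-0.6, -0.7, -2.9]
width: 0.0414
```

```bash
python3 look.py wrist w13; python3 look.py top t13; python3 -c "
import cv2
a=cv2.imread('pics/t13.png');cv2.imwrite('pics/t13c.png',cv2.resize(a[130:270,180:380],None,fx=4,fy=4,interpolation=2))"
```

```text
13.55 [0.5189 0.0071 0.1749] 0.041425757047477946 [ 0.151   0.5585 -1.1615]
13.6 [0.519  0.007  0.1749] 0.04142876360024269 [ 0.0833  0.6155 -1.289 ]
```

View pics/w13.png

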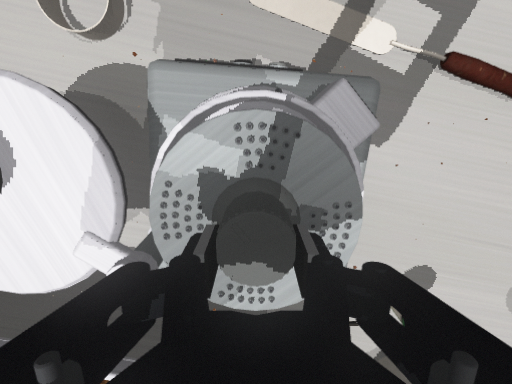

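View pics/t13c.png

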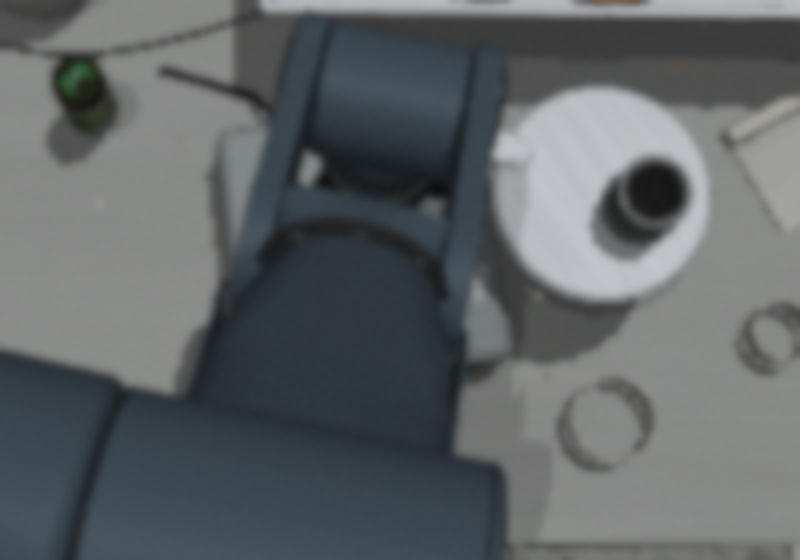

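Request:
jog_arm([
  {"tx": -0.0005,"ty": 0,"tz": 0.02,"twist": 0,"jaw": 0.03},
  {"tx": 0,"ty": 0,"tz": 0.015,"twist": 0,"jaw": 0.03},
  {"tx": 0,"ty": 0,"tz": 0.01,"twist": 0,"jaw": 0.03},
  {"tx": 0,"ty": 0,"tz": 0.005,"twist": 0,"jaw": 0.03},
  {"tx": 0,"ty": 0,"tz": 0.004,"twist": 0,"jaw": 0.03},
  {"tx": 0,"ty": 0,"tz": 0,"twist": 0,"jaw": 0.03},
  {"tx": 0,"ty": 0,"tz": 0,"twist": 0,"jaw": 0.03},
  {"tx": 0,"ty": 0,"tz": 0,"twist": 0,"jaw": 0.03},
])

```text
time_s: 14.4
eef_pos: [0.5196, 0.006, 0.1215]
orientation: [[-0.209, 0.978, 0.001], [0.978, 0.209, -0.0], [-0.0, 0.001, -1.0]]
ft_force: [-0.1, 0.2, -1.4]
width: 0.0416
```

```bash
python3 -c "
from h import *
s=st();print(s['ft_force'],s['moment'],s['eef_pos'])"
```

```text
[-0.09242692  0.17672482 -1.35824258] [-0.04643013  0.01938658  0.02324847] [0.51962311 0.00602066 0.12152387]
```

Request:
jog_arm([
  {"tx": 0,"ty": 0,"tz": 0.003,"twist": 0,"jaw": 0.03},
  {"tx": 0,"ty": 0,"tz": 0.003,"twist": 0,"jaw": 0.03},
  {"tx": 0,"ty": 0,"tz": 0,"twist": 0,"jaw": 0.03},
  {"tx": 0,"ty": 0,"tz": 0,"twist": 0,"jaw": 0.03},
])

```text
time_s: 14.8
eef_pos: [0.5191, 0.0061, 0.1149]
orientation: [[-0.209, 0.978, -0.0], [0.978, 0.209, 0.0], [0.0, -0.0, -1.0]]
ft_force: [-0.1, 0.5, -1.5]
width: 0.0415
```

Request:
jog_arm([
  {"tx": 0,"ty": 0,"tz": 0.002,"twist": 0,"jaw": 0.03},
  {"tx": 0,"ty": 0,"tz": 0.001,"twist": 0,"jaw": 0.03},
  {"tx": 0,"ty": 0,"tz": 0,"twist": 0,"jaw": 0.03},
  {"tx": 0,"ty": 0,"tz": 0,"twist": 0,"jaw": 0.03},
])

```text
time_s: 15.2
eef_pos: [0.5191, 0.0061, 0.1119]
orientation: [[-0.209, 0.978, -0.0], [0.978, 0.209, 0.0], [0.0, -0.0, -1.0]]
ft_force: [-0.3, 0.9, -2.0]
width: 0.0414
```

Request:
jog_arm([
  {"tx": 0,"ty": 0,"tz": 0.001,"twist": 0,"jaw": 0.03},
  {"tx": 0,"ty": 0,"tz": 0,"twist": 0,"jaw": 0.03},
  {"tx": 0,"ty": 0,"tz": 0,"twist": 0,"jaw": 0.03},
])

```text
time_s: 15.5
eef_pos: [0.5191, 0.0061, 0.111]
orientation: [[-0.209, 0.978, -0.0], [0.978, 0.209, 0.0], [0.0, -0.0, -1.0]]
ft_force: [-0.6, -0.6, -2.5]
width: 0.0414
```

Request:
jog_arm([
  {"tx": 0,"ty": 0,"tz": 0.001,"twist": 0,"jaw": 0.03},
  {"tx": 0,"ty": 0,"tz": 0,"twist": 0,"jaw": 0.03},
  {"tx": 0,"ty": 0,"tz": 0,"twist": 0,"jaw": 0.03},
])

```text
time_s: 15.8
eef_pos: [0.5191, 0.0061, 0.1099]
orientation: [[-0.209, 0.978, -0.0], [0.978, 0.209, 0.0], [0.0, -0.0, -1.0]]
ft_force: [0.0, 1.5, -2.6]
width: 0.0417
```

Request:
jog_arm([
  {"tx": 0,"ty": 0,"tz": 0.001,"twist": 0,"jaw": 0.03},
  {"tx": 0,"ty": 0,"tz": 0,"twist": 0,"jaw": 0.03},
  {"tx": 0,"ty": 0,"tz": 0,"twist": 0,"jaw": 0.03},
])

```text
time_s: 16.1
eef_pos: [0.5191, 0.0061, 0.1089]
orientation: [[-0.209, 0.978, -0.0], [0.978, 0.209, 0.0], [0.0, -0.0, -1.0]]
ft_force: [-0.4, 1.9, -2.6]
width: 0.0415
```

Request:
jog_arm([
  {"tx": 0,"ty": 0,"tz": 0.001,"twist": 0,"jaw": 0.03},
  {"tx": 0,"ty": 0,"tz": 0,"twist": 0,"jaw": 0.03},
  {"tx": 0,"ty": 0,"tz": 0,"twist": 0,"jaw": 0.03},
])

```text
time_s: 16.4
eef_pos: [0.5191, 0.0061, 0.1079]
orientation: [[-0.209, 0.978, -0.0], [0.978, 0.209, 0.0], [0.0, -0.0, -1.0]]
ft_force: [-1.2, -0.0, -2.4]
width: 0.0415
```

Request:
jog_arm([
  {"tx": 0,"ty": 0,"tz": 0.001,"twist": 0,"jaw": 0.03},
  {"tx": 0,"ty": 0,"tz": 0.001,"twist": 0,"jaw": 0.03},
  {"tx": 0,"ty": 0,"tz": 0,"twist": 0,"jaw": 0.03},
  {"tx": 0,"ty": 0,"tz": 0,"twist": 0,"jaw": 0.03},
])

```text
time_s: 16.8
eef_pos: [0.5191, 0.0061, 0.1059]
orientation: [[-0.209, 0.978, -0.0], [0.978, 0.209, 0.0], [0.0, -0.0, -1.0]]
ft_force: [-1.2, 1.7, -1.8]
width: 0.0414
```

Request:
jog_arm([
  {"tx": 0,"ty": 0,"tz": 0.001,"twist": 0,"jaw": 0.03},
  {"tx": 0,"ty": 0,"tz": 0.001,"twist": 0,"jaw": 0.03},
  {"tx": 0,"ty": 0,"tz": 0,"twist": 0,"jaw": 0.03},
  {"tx": 0,"ty": 0,"tz": 0,"twist": 0,"jaw": 0.03},
])

```text
time_s: 17.2
eef_pos: [0.5191, 0.0061, 0.1039]
orientation: [[-0.209, 0.978, -0.0], [0.978, 0.209, 0.0], [0.0, -0.0, -1.0]]
ft_force: [-1.0, 0.7, -2.0]
width: 0.0416
```

Request:
jog_arm([
  {"tx": 0,"ty": 0,"tz": 0.001,"twist": 0,"jaw": 0.03},
  {"tx": 0,"ty": 0,"tz": 0,"twist": 0,"jaw": 0.03},
  {"tx": 0,"ty": 0,"tz": 0,"twist": 0,"jaw": 0.03},
])

```text
time_s: 17.5
eef_pos: [0.5191, 0.0061, 0.1029]
orientation: [[-0.209, 0.978, -0.0], [0.978, 0.209, 0.0], [0.0, -0.0, -1.0]]
ft_force: [-1.0, 0.5, -1.1]
width: 0.0411
```

Request:
jog_arm([
  {"tx": 0,"ty": 0,"tz": 0.0007,"twist": 0,"jaw": 0.03},
  {"tx": 0,"ty": 0,"tz": 0,"twist": 0,"jaw": 0.03},
  {"tx": 0,"ty": 0,"tz": 0,"twist": 0,"jaw": 0.03},
])

```text
time_s: 17.8
eef_pos: [0.5191, 0.0061, 0.1023]
orientation: [[-0.209, 0.978, -0.0], [0.978, 0.209, 0.0], [0.0, -0.0, -1.0]]
ft_force: [-1.1, 0.8, -2.5]
width: 0.0415
```

Request:
jog_arm([
  {"tx": 0,"ty": 0,"tz": 0.0007,"twist": 0,"jaw": 0.03},
  {"tx": 0,"ty": 0,"tz": 0,"twist": 0,"jaw": 0.03},
  {"tx": 0,"ty": 0,"tz": 0,"twist": 0,"jaw": 0.03},
])

```text
time_s: 18.1
eef_pos: [0.519, 0.0061, 0.1018]
orientation: [[-0.209, 0.978, -0.0], [0.978, 0.209, -0.0], [-0.0, -0.0, -1.0]]
ft_force: [-3.3, 1.9, 3.0]
width: 0.0414
```

Request:
jog_arm([
  {"tx": 0,"ty": 0,"tz": 0,"twist": 0,"jaw": 0.06},
  {"tx": 0,"ty": 0,"tz": 0,"twist": 0,"jaw": 0.07},
  {"tx": 0,"ty": 0,"tz": 0,"twist": 0,"jaw": 0.075},
  {"tx": 0,"ty": 0,"tz": 0,"twist": 0,"jaw": 0.075},
  {"tx": 0,"ty": 0,"tz": 0,"twist": 0,"jaw": 0.075},
  {"tx": 0,"ty": 0,"tz": -0.01,"twist": 0,"jaw": 0.075},
  {"tx": 0,"ty": 0,"tz": -0.03,"twist": 0,"jaw": 0.075},
  {"tx": 0,"ty": 0,"tz": -0.04,"twist": 0,"jaw": 0.075},
  {"tx": 0,"ty": 0,"tz": -0.04,"twist": 0,"jaw": 0.075},
  {"tx": 0,"ty": 0,"tz": 0,"twist": 0,"jaw": 0.075},
  {"tx": 0,"ty": 0,"tz": 0,"twist": 0,"jaw": 0.075},
  {"tx": 0,"ty": 0,"tz": 0,"twist": 0,"jaw": 0.075},
])

```text
time_s: 19.3
eef_pos: [0.5183, 0.0063, 0.221]
orientation: [[-0.209, 0.978, -0.002], [0.978, 0.209, 0.0], [0.001, -0.002, -1.0]]
ft_force: [-0.8, 0.7, -1.4]
width: 0.075
```

```bash
python3 look.py wrist w14 hub_top:.128 lid_pivot:.132 feed_tube:.201; python3 - <<'E'
from h import *
im=cv2.imread('pics/w14.png')
for zb,c in((.082,(0,0,255)),(.092,(0,255,0))):
 for R,z in((.022,.046),(.072,.004)):
  for i in range(300):
    a=i*2*np.pi/300; u=proj("wrist",[.519+R*np.cos(a),.0065+R*np.sin(a),z+zb]); x,y=np.round(u).astype(int)
    if 0<=x<512 and 0<=y<384: im[y,x]=c
cv2.imwrite('pics/w14c.png',cv2.resize(im[90:290,150:370],None,fx=3,fy=3,interpolation=2))
E
```

```text
19.35 [0.5181 0.0063 0.2205] 0.07455414953311747 [-0.834  -0.5261 -0.2213]
hub_top [253.6 192. ] 0.97 [0.52  0.004 0.128]
lid_pivot [160.4 245.2] 0.69 [ 0.5917 -0.0751  0.132 ]
```

View pics/w14c.png

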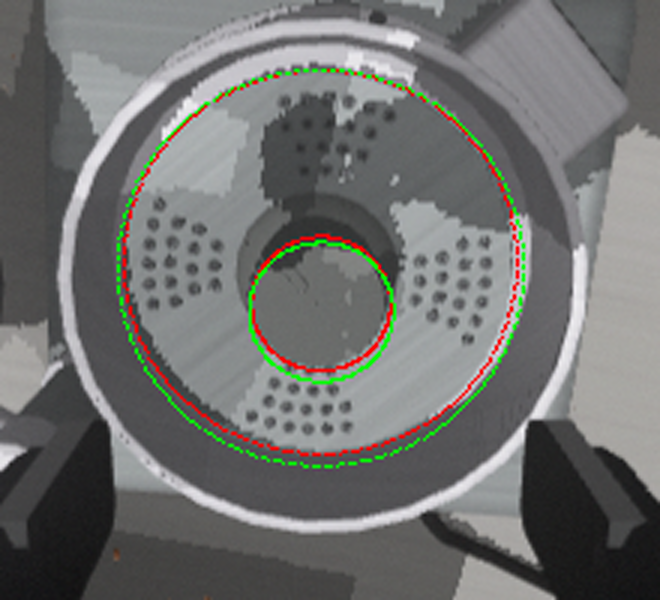

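Request:
jog_arm([
  {"tx": 0,"ty": 0,"tz": -0.03,"twist": 0.14,"jaw": 0.075},
  {"tx": 0,"ty": 0,"tz": -0.03,"twist": 0.147,"jaw": 0.075},
  {"tx": 0,"ty": 0,"tz": 0,"twist": 0.147,"jaw": 0.075},
  {"tx": 0,"ty": 0,"tz": 0,"twist": 0.147,"jaw": 0.075},
  {"tx": 0,"ty": 0,"tz": 0,"twist": 0.147,"jaw": 0.075},
  {"tx": 0,"ty": 0,"tz": 0,"twist": 0.147,"jaw": 0.075},
  {"tx": 0,"ty": 0,"tz": 0,"twist": 0.147,"jaw": 0.075},
  {"tx": 0,"ty": 0,"tz": 0,"twist": 0.147,"jaw": 0.075},
  {"tx": 0,"ty": 0,"tz": 0,"twist": 0.147,"jaw": 0.075},
  {"tx": 0,"ty": 0,"tz": 0,"twist": 0.147,"jaw": 0.075},
  {"tx": 0,"ty": 0,"tz": 0,"twist": 0.147,"jaw": 0.075},
  {"tx": 0,"ty": 0,"tz": 0,"twist": 0.147,"jaw": 0.075},
])

```text
time_s: 20.7
eef_pos: [0.5188, 0.0061, 0.2806]
orientation: [[1.0, 0.018, -0.002], [0.018, -1.0, 0.0], [-0.002, -0.0, -1.0]]
ft_force: [0.3, -0.7, -0.3]
width: 0.0752
```

```bash
cat > go.py <<'E'
from h import *
import sys
s=st();O=np.array(s["orientation"]);p=np.array(s["eef_pos"]);d=O.T@(np.array([float(a) for a in sys.argv[1:4]])-p)
print(np.round(p,4),"yaw",np.degrees(np.arctan2(O[1,0],O[0,0])),"tool delta",np.round(d,4),"f",np.round(s["ft_force"],1),s["width"])
E
python3 go.py .536 -.198 .28
```

```text
[0.5188 0.0061 0.2806] yaw 1.0266404517280545 tool delta [0.0135 0.2044 0.0005] f [ 0.3 -0.7 -0.3] 0.07523392357003367
```

Request:
jog_arm([
  {"tx": 0.0027,"ty": 0.041,"tz": 0,"twist": 0,"jaw": 0.075},
  {"tx": 0.0027,"ty": 0.041,"tz": 0,"twist": 0,"jaw": 0.075},
  {"tx": 0.0027,"ty": 0.041,"tz": 0,"twist": 0,"jaw": 0.075},
  {"tx": 0.0027,"ty": 0.041,"tz": 0,"twist": 0,"jaw": 0.075},
  {"tx": 0.0027,"ty": 0.041,"tz": 0,"twist": 0,"jaw": 0.075},
  {"tx": 0,"ty": 0,"tz": 0,"twist": 0.147,"jaw": 0.075},
  {"tx": 0,"ty": 0,"tz": 0,"twist": 0.147,"jaw": 0.075},
  {"tx": 0,"ty": 0,"tz": 0,"twist": 0.13,"jaw": 0.075},
  {"tx": 0,"ty": 0,"tz": 0,"twist": 0,"jaw": 0.075},
  {"tx": 0,"ty": 0,"tz": 0,"twist": 0,"jaw": 0.075},
  {"tx": 0,"ty": 0,"tz": 0,"twist": 0,"jaw": 0.075},
])

```text
time_s: 21.8
eef_pos: [0.5375, -0.1984, 0.2812]
orientation: [[0.922, -0.388, -0.001], [-0.388, -0.922, 0.0], [-0.001, -0.0, -1.0]]
ft_force: [0.4, -0.2, -0.4]
width: 0.0748
```

```bash
python3 look.py wrist w15 feed_tube:.201 lid_pivot:.132; python3 go.py .536 -.198 .28
```

```text
21.85 [ 0.5376 -0.1983  0.2814] 0.07520159567597857 [ 1.3693 -0.1577  0.2935]
feed_tube [253.5 205. ] 0.77 [ 0.5327 -0.2079  0.201 ]
lid_pivot [255.6  50.4] 0.94 [ 0.5901 -0.0767  0.132 ]
[ 0.5377 -0.1984  0.2816] yaw -22.854603464262393 tool delta [-0.0017  0.0003  0.0016] f [-0.6 -0.1 -0. ] 0.07510467032958679
```

View pics/w15.png

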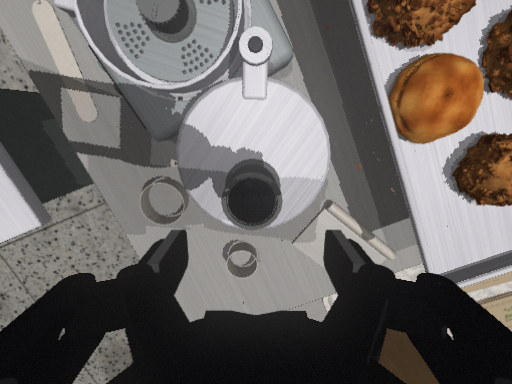

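```bash
python3 - <<'E'
from h import *
im=cv2.imread('pics/w15.png')
for c,col in(((.534,-.205),(0,0,255)),):
 for R in(.026,.028):
  for i in range(120):
    a=i*2*np.pi/120; x,y=np.round(proj("wrist",[c[0]+R*np.cos(a),c[1]+R*np.sin(a),.201])).astype(int); im[y,x]=col
for i in range(120):
    a=i*2*np.pi/120; x,y=np.round(proj("wrist",[.591+.012*np.cos(a),-.076+.012*np.sin(a),.142])).astype(int); im[y,x]=(0,255,0)
cv2.imwrite('pics/w15c.png',cv2.resize(im[20:240,170:340],None,fx=3,fy=3,interpolation=2)[:600])
E
```

```text
(no output)
```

View pics/w15c.png

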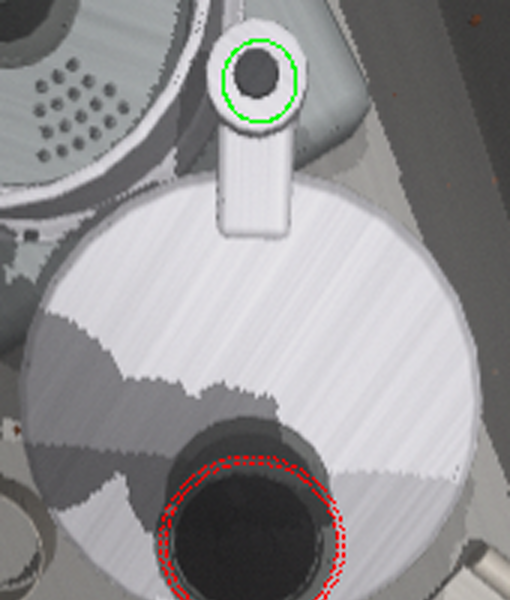

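Request:
jog_arm([
  {"tx": -0.001,"ty": 0.007,"tz": 0.02,"twist": 0,"jaw": 0.08},
  {"tx": 0,"ty": 0,"tz": 0.025,"twist": 0,"jaw": 0.08},
  {"tx": 0,"ty": 0,"tz": 0.02,"twist": 0,"jaw": 0.08},
  {"tx": 0,"ty": 0,"tz": 0.015,"twist": 0,"jaw": 0.08},
  {"tx": 0,"ty": 0,"tz": 0,"twist": 0,"jaw": 0.08},
  {"tx": 0,"ty": 0,"tz": 0,"twist": 0,"jaw": 0.08},
  {"tx": 0,"ty": 0,"tz": 0,"twist": 0,"jaw": 0.08},
])

```text
time_s: 22.65
eef_pos: [0.5348, -0.205, 0.2027]
orientation: [[0.921, -0.389, 0.002], [-0.389, -0.921, -0.001], [0.002, 0.0, -1.0]]
ft_force: [-0.5, -0.0, -0.5]
width: 0.0802
```

```bash
python3 look.py wrist w16;  python3 go.py .534 -.2045 .173
```

```text
22.7 [ 0.5347 -0.205   0.2028] 0.07991571769749678 [ 0.676  -0.0449  0.4952]
[ 0.5347 -0.205   0.2028] yaw -22.902163954528064 tool delta [-0.001  -0.0002  0.0298] f [ 0.7 -0.   0.5] 0.07991571769749678
```

View pics/w16.png

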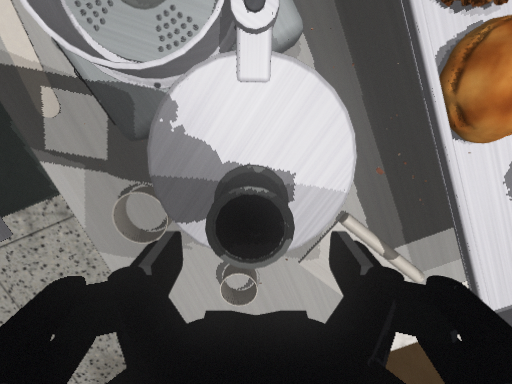

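Request:
jog_arm([
  {"tx": -0.002,"ty": 0,"tz": 0.01,"twist": 0,"jaw": 0.08},
  {"tx": 0,"ty": 0,"tz": 0.01,"twist": 0,"jaw": 0.08},
  {"tx": 0,"ty": 0,"tz": 0.01,"twist": 0,"jaw": 0.08},
  {"tx": 0,"ty": 0,"tz": 0,"twist": 0,"jaw": 0.075},
  {"tx": 0,"ty": 0,"tz": 0,"twist": 0,"jaw": 0.07},
  {"tx": 0,"ty": 0,"tz": 0,"twist": 0,"jaw": 0.066},
  {"tx": 0,"ty": 0,"tz": 0,"twist": 0,"jaw": 0.066},
])

```text
time_s: 23.4
eef_pos: [0.5325, -0.204, 0.172]
orientation: [[0.921, -0.389, 0.001], [-0.389, -0.921, -0.0], [0.001, 0.0, -1.0]]
ft_force: [0.3, -0.9, 0.6]
width: 0.0663
```

```bash
python3 look.py wrist w17;  python3 go.py .534 -.2045 .173
```

```text
23.45 [ 0.5324 -0.204   0.172 ] 0.0659791777584159 [-0.2807 -0.5377  0.1222]
[ 0.5324 -0.204   0.172 ] yaw -22.917770520532677 tool delta [ 0.0016 -0.0001 -0.001 ] f [-0.3 -0.5  0.1] 0.0659791777584159
```

View pics/w17.png

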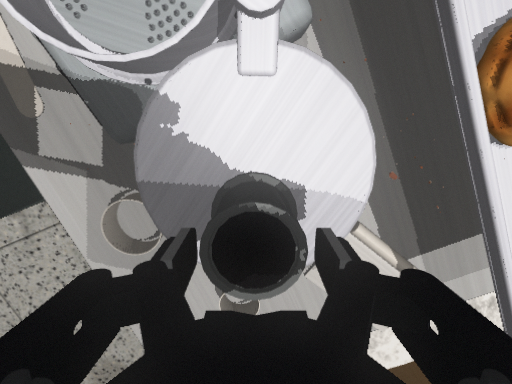

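Request:
jog_arm([
  {"tx": 0,"ty": 0,"tz": 0.003,"twist": 0,"jaw": 0.066},
  {"tx": 0,"ty": 0,"tz": 0.003,"twist": 0,"jaw": 0.066},
  {"tx": 0,"ty": 0,"tz": 0.002,"twist": 0,"jaw": 0.062},
  {"tx": 0,"ty": 0,"tz": 0,"twist": 0,"jaw": 0.062},
  {"tx": 0,"ty": 0,"tz": 0,"twist": 0,"jaw": 0.062},
], force=20)

```text
time_s: 23.95
eef_pos: [0.5321, -0.2038, 0.1634]
orientation: [[0.921, -0.389, -0.0], [-0.389, -0.921, 0.0], [-0.0, -0.0, -1.0]]
ft_force: [-0.3, -0.7, 0.4]
width: 0.062
```

Request:
jog_arm([
  {"tx": -0.005,"ty": 0,"tz": 0,"twist": 0.03,"jaw": 0.062},
  {"tx": -0.0113,"ty": -0.0005,"tz": 0,"twist": 0.08,"jaw": 0.062},
  {"tx": -0.017,"ty": -0.001,"tz": 0,"twist": 0.12,"jaw": 0.062},
  {"tx": -0.017,"ty": -0.001,"tz": 0,"twist": 0.12,"jaw": 0.062},
  {"tx": -0.017,"ty": -0.001,"tz": 0,"twist": 0.12,"jaw": 0.062},
  {"tx": -0.0113,"ty": -0.0005,"tz": 0,"twist": 0.08,"jaw": 0.062},
  {"tx": 0,"ty": 0,"tz": 0,"twist": 0,"jaw": 0.062},
  {"tx": 0,"ty": 0,"tz": 0,"twist": 0,"jaw": 0.062},
])

```text
time_s: 24.75
eef_pos: [0.4714, -0.1555, 0.1638]
orientation: [[0.583, -0.813, 0.0], [-0.813, -0.583, -0.0], [0.0, -0.0, -1.0]]
ft_force: [-0.7, -0.1, -0.1]
width: 0.062
```

```bash
python3 look.py wrist w18 lid_pivot:.132;  python3 go.py .534 -.2045 .173
```

```text
24.8 [ 0.4716 -0.1558  0.1638] 0.062166032717242733 [-0.4162  0.0059 -0.1118]
[ 0.4717 -0.1559  0.1637] yaw -54.39414805625038 tool delta [ 0.0758 -0.0223 -0.0092] f [-0.3  0.9  0. ] 0.06173650403312472
```

View pics/w18.png

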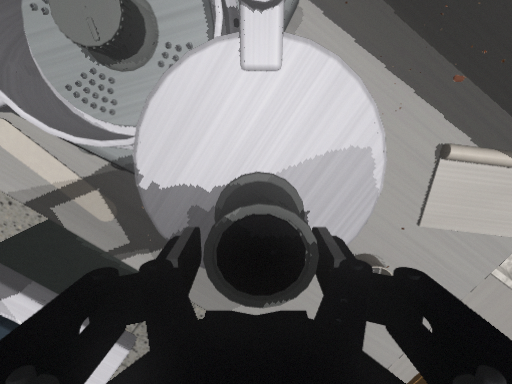

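Request:
jog_arm([
  {"tx": -0.0072,"ty": -0.0005,"tz": 0,"twist": 0.05,"jaw": 0.062},
  {"tx": -0.0143,"ty": -0.0009,"tz": 0,"twist": 0.1,"jaw": 0.062},
  {"tx": -0.017,"ty": -0.0012,"tz": 0,"twist": 0.12,"jaw": 0.062},
  {"tx": -0.017,"ty": -0.0012,"tz": 0,"twist": 0.12,"jaw": 0.062},
  {"tx": -0.017,"ty": -0.0012,"tz": 0,"twist": 0.12,"jaw": 0.062},
  {"tx": -0.017,"ty": -0.0012,"tz": 0,"twist": 0.12,"jaw": 0.062},
  {"tx": -0.017,"ty": -0.0012,"tz": 0,"twist": 0.12,"jaw": 0.062},
  {"tx": -0.017,"ty": -0.0012,"tz": 0,"twist": 0.12,"jaw": 0.062},
  {"tx": -0.0143,"ty": -0.0009,"tz": 0,"twist": 0.1,"jaw": 0.062},
  {"tx": -0.0072,"ty": -0.0004,"tz": 0,"twist": 0.05,"jaw": 0.062},
  {"tx": 0,"ty": 0,"tz": 0,"twist": 0,"jaw": 0.062},
  {"tx": 0,"ty": 0,"tz": 0,"twist": 0,"jaw": 0.062},
])

```text
time_s: 26.05
eef_pos: [0.458, -0.0171, 0.1635]
orientation: [[-0.387, -0.922, -0.0], [-0.922, 0.387, 0.0], [0.0, 0.0, -1.0]]
ft_force: [1.1, 0.6, 0.4]
width: 0.0621
```

```bash
python3 look.py wrist w19;  python3 go.py .5 .031 .163
```

```text
26.1 [ 0.4578 -0.0172  0.1635] 0.06184947672375726 [-0.9115  0.1251 -0.1421]
[ 0.4578 -0.0172  0.1635] yaw -112.8242805767126 tool delta [-0.0608 -0.0202  0.0005] f [-0.9  0.1 -0.1] 0.06184947672375726
```

View pics/w19.png

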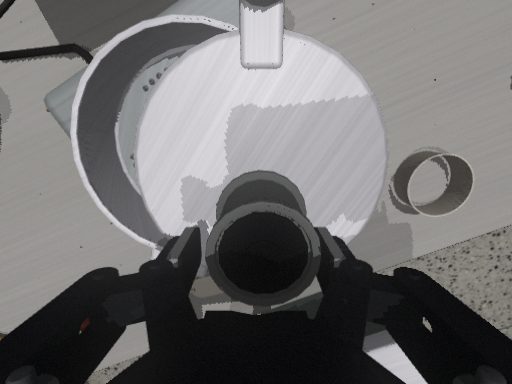

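Request:
jog_arm([
  {"tx": -0.0087,"ty": -0.0003,"tz": 0,"twist": 0.06,"jaw": 0.062},
  {"tx": -0.0087,"ty": -0.0003,"tz": 0,"twist": 0.06,"jaw": 0.062},
  {"tx": -0.0087,"ty": -0.0003,"tz": 0,"twist": 0.06,"jaw": 0.062},
  {"tx": -0.0087,"ty": -0.0003,"tz": 0,"twist": 0.06,"jaw": 0.062},
  {"tx": -0.0058,"ty": -0.0002,"tz": 0,"twist": 0.04,"jaw": 0.062},
  {"tx": 0,"ty": 0,"tz": 0,"twist": 0,"jaw": 0.062},
  {"tx": 0,"ty": 0,"tz": 0,"twist": 0,"jaw": 0.062},
  {"tx": 0,"ty": 0,"tz": 0,"twist": 0,"jaw": 0.062},
])

```text
time_s: 26.9
eef_pos: [0.4784, 0.0174, 0.1635]
orientation: [[-0.628, -0.778, -0.001], [-0.778, 0.628, 0.0], [0.0, 0.001, -1.0]]
ft_force: [-0.2, -0.3, 0.1]
width: 0.0618
```

Request:
jog_arm([
  {"tx": -0.003,"ty": 0,"tz": 0,"twist": 0.02,"jaw": 0.062},
  {"tx": -0.003,"ty": 0,"tz": 0,"twist": 0.02,"jaw": 0.062},
  {"tx": 0,"ty": 0,"tz": 0,"twist": 0,"jaw": 0.062},
])

```text
time_s: 27.2
eef_pos: [0.4825, 0.0225, 0.1635]
orientation: [[-0.659, -0.752, -0.0], [-0.752, 0.659, 0.0], [0.0, 0.0, -1.0]]
ft_force: [-0.2, -1.0, -0.6]
width: 0.0618
```

Request:
jog_arm([
  {"tx": -0.003,"ty": 0,"tz": 0,"twist": 0.02,"jaw": 0.062},
  {"tx": 0,"ty": 0,"tz": 0,"twist": 0,"jaw": 0.062},
])

```text
time_s: 27.4
eef_pos: [0.4847, 0.025, 0.1636]
orientation: [[-0.674, -0.739, 0.0], [-0.739, 0.674, 0.0], [-0.0, 0.0, -1.0]]
ft_force: [-0.5, -0.5, -0.3]
width: 0.062
```

```bash
python3 look.py wrist w20;  python3 go.py .5 .031 .163
```

```text
27.45 [0.4847 0.0249 0.1636] 0.062146608226704675 [-0.7495 -0.4803 -0.5499]
[0.4847 0.0249 0.1636] yaw -132.35567850369776 tool delta [-0.0148 -0.0072  0.0006] f [-0.7 -0.5 -0.5] 0.062146608226704675
```

View pics/w20.png

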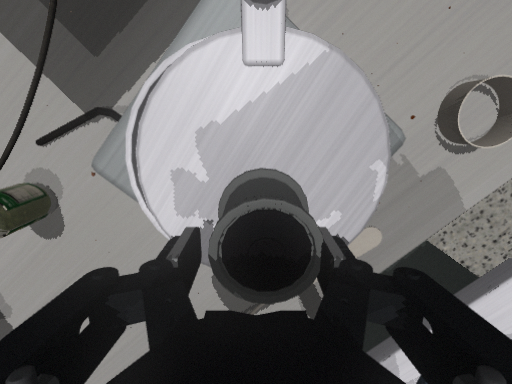

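Request:
jog_arm([
  {"tx": -0.003,"ty": 0,"tz": 0,"twist": 0.02,"jaw": 0.062},
  {"tx": -0.003,"ty": 0,"tz": 0,"twist": 0.02,"jaw": 0.062},
  {"tx": 0,"ty": 0,"tz": 0,"twist": 0,"jaw": 0.062},
])

```text
time_s: 27.75
eef_pos: [0.4891, 0.0294, 0.1636]
orientation: [[-0.703, -0.711, 0.001], [-0.711, 0.703, 0.0], [-0.001, -0.0, -1.0]]
ft_force: [-1.1, -0.2, 0.2]
width: 0.0618
```

Request:
jog_arm([
  {"tx": -0.003,"ty": 0,"tz": 0,"twist": 0.02,"jaw": 0.062},
  {"tx": 0,"ty": 0,"tz": 0,"twist": 0,"jaw": 0.062},
])

```text
time_s: 27.95
eef_pos: [0.4911, 0.0315, 0.1637]
orientation: [[-0.717, -0.697, 0.0], [-0.697, 0.717, 0.0], [-0.001, -0.0, -1.0]]
ft_force: [-0.2, -1.2, -0.6]
width: 0.0619
```

Request:
jog_arm([
  {"tx": -0.002,"ty": 0,"tz": 0,"twist": 0.014,"jaw": 0.062},
  {"tx": 0,"ty": 0,"tz": 0,"twist": 0,"jaw": 0.062},
])

```text
time_s: 28.15
eef_pos: [0.4924, 0.0327, 0.1637]
orientation: [[-0.727, -0.687, 0.0], [-0.687, 0.727, 0.0], [-0.0, -0.0, -1.0]]
ft_force: [0.1, -0.6, 0.1]
width: 0.0621
```

Request:
jog_arm([
  {"tx": -0.002,"ty": 0,"tz": 0,"twist": 0.014,"jaw": 0.062},
  {"tx": 0,"ty": 0,"tz": 0,"twist": 0,"jaw": 0.062},
])

```text
time_s: 28.35
eef_pos: [0.4938, 0.034, 0.1636]
orientation: [[-0.736, -0.677, 0.0], [-0.677, 0.736, 0.0], [-0.0, 0.0, -1.0]]
ft_force: [-0.2, -1.1, 0.1]
width: 0.0621
```

```bash
python3 look.py wrist w21;  python3 go.py .5 .031 .163
```

```text
28.4 [0.4938 0.034  0.1637] 0.06226726415992385 [-0.0522 -1.3466 -0.3931]
[0.4938 0.034  0.1637] yaw -137.40662011724618 tool delta [-0.0025 -0.0064  0.0007] f [-0.1 -1.3 -0.4] 0.06226726415992385
```

View pics/w21.png

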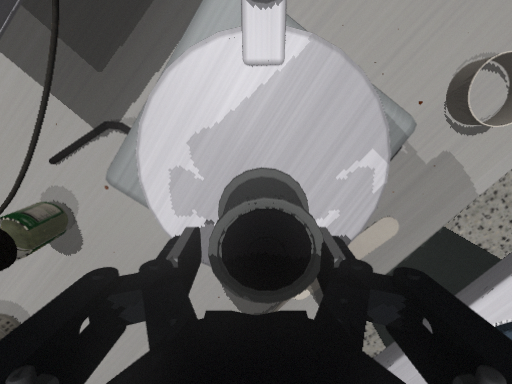

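Request:
jog_arm([
  {"tx": -0.0015,"ty": 0,"tz": 0,"twist": 0.01,"jaw": 0.062},
  {"tx": 0,"ty": 0,"tz": 0,"twist": 0,"jaw": 0.062},
])

```text
time_s: 28.6
eef_pos: [0.4949, 0.035, 0.1636]
orientation: [[-0.743, -0.669, 0.0], [-0.669, 0.743, 0.0], [-0.0, -0.0, -1.0]]
ft_force: [0.1, -1.5, -0.3]
width: 0.0615
```

Request:
jog_arm([
  {"tx": -0.0015,"ty": 0,"tz": 0,"twist": 0.01,"jaw": 0.062},
  {"tx": 0,"ty": 0,"tz": 0,"twist": 0,"jaw": 0.062},
])

```text
time_s: 28.8
eef_pos: [0.496, 0.036, 0.1636]
orientation: [[-0.75, -0.662, 0.0], [-0.662, 0.75, 0.0], [-0.0, -0.0, -1.0]]
ft_force: [0.2, -1.9, -0.6]
width: 0.0621
```

Request:
jog_arm([
  {"tx": -0.0015,"ty": 0,"tz": 0,"twist": 0.01,"jaw": 0.062},
  {"tx": 0,"ty": 0,"tz": 0,"twist": 0,"jaw": 0.062},
])

```text
time_s: 29.0
eef_pos: [0.4971, 0.0371, 0.1636]
orientation: [[-0.756, -0.654, 0.0], [-0.654, 0.756, 0.0], [-0.0, 0.0, -1.0]]
ft_force: [-0.4, -1.3, 0.2]
width: 0.0623
```

Request:
jog_arm([
  {"tx": -0.0015,"ty": 0,"tz": 0,"twist": 0.01,"jaw": 0.062},
  {"tx": 0,"ty": 0,"tz": 0,"twist": 0,"jaw": 0.062},
])

```text
time_s: 29.2
eef_pos: [0.4979, 0.0377, 0.1636]
orientation: [[-0.762, -0.647, -0.001], [-0.647, 0.762, -0.001], [0.001, 0.0, -1.0]]
ft_force: [-1.0, -3.0, 0.7]
width: 0.0622
```

Request:
jog_arm([
  {"tx": -0.001,"ty": 0,"tz": 0,"twist": 0.007,"jaw": 0.062},
  {"tx": 0,"ty": 0,"tz": 0,"twist": 0,"jaw": 0.062},
])

```text
time_s: 29.4
eef_pos: [0.4981, 0.0376, 0.1635]
orientation: [[-0.766, -0.642, -0.002], [-0.642, 0.766, -0.002], [0.003, -0.0, -1.0]]
ft_force: [-2.4, -6.8, 1.2]
width: 0.0622
```

Request:
jog_arm([
  {"tx": -0.001,"ty": 0,"tz": 0,"twist": 0.007,"jaw": 0.062},
  {"tx": 0,"ty": 0,"tz": 0,"twist": 0,"jaw": 0.062},
])

```text
time_s: 29.6
eef_pos: [0.4982, 0.0375, 0.1634]
orientation: [[-0.77, -0.637, -0.004], [-0.637, 0.77, -0.003], [0.005, -0.0, -1.0]]
ft_force: [-4.4, -8.6, 2.1]
width: 0.0621
```

Request:
jog_arm([
  {"tx": 0.004,"ty": 0,"tz": 0,"twist": 0,"jaw": 0.064},
  {"tx": 0,"ty": 0,"tz": 0,"twist": 0,"jaw": 0.075},
  {"tx": 0,"ty": 0,"tz": 0,"twist": 0,"jaw": 0.08},
  {"tx": 0,"ty": 0,"tz": 0,"twist": 0,"jaw": 0.08},
  {"tx": 0,"ty": 0,"tz": -0.01,"twist": 0,"jaw": 0.08},
  {"tx": 0,"ty": 0,"tz": -0.03,"twist": 0,"jaw": 0.08},
  {"tx": 0,"ty": 0,"tz": -0.04,"twist": 0,"jaw": 0.08},
  {"tx": 0,"ty": 0,"tz": -0.04,"twist": 0,"jaw": 0.08},
  {"tx": 0,"ty": 0,"tz": -0.03,"twist": 0,"jaw": 0.08},
  {"tx": 0,"ty": 0,"tz": 0,"twist": 0,"jaw": 0.08},
  {"tx": 0,"ty": 0,"tz": 0,"twist": 0,"jaw": 0.08},
  {"tx": 0,"ty": 0,"tz": 0,"twist": 0,"jaw": 0.08},
])

```text
time_s: 30.8
eef_pos: [0.4955, 0.0369, 0.3126]
orientation: [[-0.771, -0.636, -0.003], [-0.636, 0.771, 0.0], [0.002, 0.002, -1.0]]
ft_force: [0.1, 0.3, -0.3]
width: 0.0799
```

```bash
python3 look.py wrist w22 feed_tube:.201 lid_pivot:.132; python3 look.py scene s22;  python3 -c "
import cv2
a=cv2.imread('pics/s22.png');cv2.imwrite('pics/s22c.png',cv2.resize(a[130:300,140:400],None,fx=3,fy=3,interpolation=2))"
```

```text
30.85 [0.4955 0.0369 0.3122] 0.08004763339862932 [-0.1516  0.4049 -0.1147]
feed_tube [ 84.7 275.4] 0.65 [0.5773 0.2366 0.201 ]
feed_tube [258.8 181.1] 0.59 [0.4966 0.0299 0.201 ]
lid_pivot [259.1  45.8] 0.73 [ 0.5846 -0.0779  0.132 ]
31.0 [0.4959 0.0368 0.3124] 0.07973602934588285 [-0.1598 -0.1535 -0.7233]
```

View pics/w22.png

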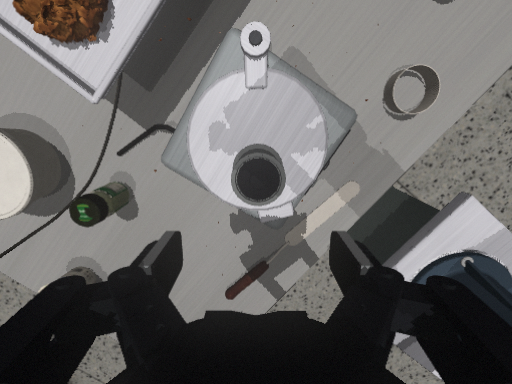

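View pics/s22c.png

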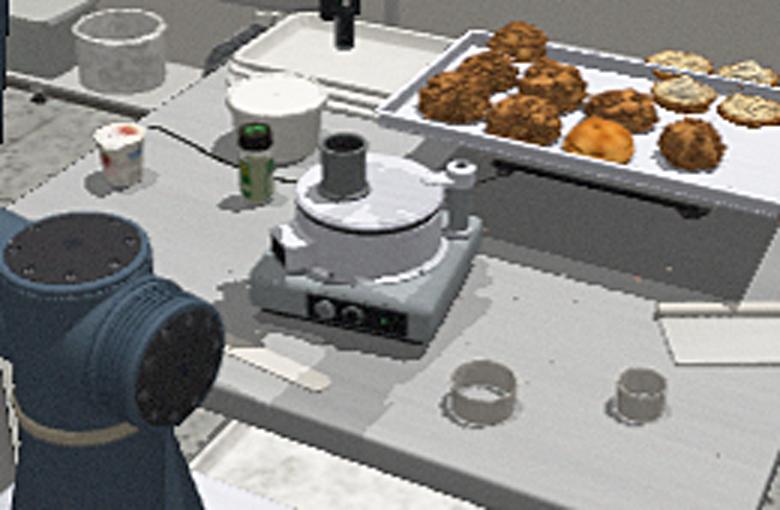

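```bash
python3 -c "
from h import *
print(ticket.sign_off(), st()['time_s'])"
```

```text
the job is handed in; nothing more can be done
the job is handed in; nothing more can be done
```

The grating disc is home on the spindle, the lid is closed, and the job is handed in at about 31 s of the 72 s.

- **Disc:** I gripped it by the hub and turned it about 37° in the air to line the tab up with the keyway I had seen. No turning under pressure was needed: it sank past the step level without resistance and touched the seat where "home" was expected, with about 5 N of change in force. A picture after release matched the outline of a seated disc (hub top 128 mm), not one standing 10 mm high.
- **Lid:** I pushed it shut by the feed tube, holding the tube loosely between the open fingers. It did not strike the hub, and I stopped when it stopped moving and the force reached about 10 N. The last pictures show it centred over the bowl, with the gripper open and clear above it.
- **Bystanders:** Compared by eye with the first scene picture, the shaker, cup and both ring cutters look unmoved.

**What disagreed:**
- **Fingertips:** They sat noticeably shorter than the stated 22 mm ahead of the TCP, so the first two tries to close on the hub were above it and touched nothing. I went lower and the third try held.
- **Feed tube:** In the last wrist picture the network's first guess for the tube was a false hit at the shaker. Its second guess was on the real tube.

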